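# Set and load a tube-comb adapter

### The arm

A 6-joint arm with a two-finger parallel gripper is mounted at the origin on a cart in front of the work surface, level with it; the furniture and walls round the work are solid. World frame = base frame: x ahead of the robot, y to its left, z up, the work surface at z = 0. Lengths are in m, angles in rad, forces in N, time in s.
With the tool pointing down it reaches from about 0.225 to 0.875 m from the base axis. Payload 3.4 kg.
Tool frame: the origin (TCP) lies midway between the tips of the shut fingers; the grasp point (between the pads) lies behind it (bot.pinch_z is the z of the grasp point in the tool frame, in m); z points along the fingers, y is the line along which they close (so a half turn about z gives the same grasp; the last joint's range is limited). The gripper opens to 85 mm and grips with 20 to 120 N. Pads are 22 mm wide; open, the fingers measure 114 mm over their backs; the gripper's body (76 mm by 85 mm) begins 54 mm behind the grasp point. The pads swing forward as they close: fully open they stand 13 mm farther back than shut.
Start: joints at [1.055, 0.276, 1.505, -0, 1.361, -0.121], TCP at [0.221, 0.531, 0.231] pointing down, gripper open.
Joint ranges: [-2.89, 2.89], [-0.75, 2.08], [0.22, 2.7], [-1.18, 4.32], [0.11, 2.71], [-2.7, 2.7]. Speed limits (rad/s): [2.57, 2.57, 3.14, 3.14, 3.14, 3.14].

### API

Orientations are given as a unit quaternion [x, y, z, w].
In Python, from bench import bot gives the robot as it stands.
- The arm moves only by the shell command python3 -m pendant 'ROWS' [OPENING] [FORCE]. ROWS is JSON, a list of rows, each a list of 2 entries, a list of its own where there are three numbers: the shift along the tool's x, y, z in m, then the turn, a rotation vector about the tool's x, y, z in degrees. A call has exactly 10 rows; each row is the pose to reach, as a shift and turn from the pose commanded when the call began, along the tool's axes at that moment; what a row does not reach only later rows make up. A row lasts 1/12 s, in which the tool goes at most 41.7 mm and 7.16 degrees, less where a joint would pass 70% of its speed; a pose out of reach is approached as far as the arm can. A call with a gripper value outside its range is refused whole. OPENING is the finger opening in m, from 0 to 0.0854, set as the call begins (- or left out, the last holds). The fingers move at their own pace and stop on an object; FORCE is the grip in N (left out, the last holds). Time passes only in rows, so rows that repeat a pose let the fingers close, or fill a call up. It gives the time, the measured TCP pose, the force, the opening and the grip force at its end, in the units of the state.
- bot.get_obs(): the state, without advancing time (a new reading comes with each control period).
- bot.read_camera(name): name is "side" or "top" or "wrist"; returns the picture (480x640x3 uint8, red, green, blue); there is no depth.
- bot.camera_model(name): a dict with "fx", "fy", "cx", "cy" (pixels), "world_to_cam" (4x4, takes a point from world to camera coordinates). Camera axes: x right, y down, z forward; pixel columns grow to the right and rows downward; lengths in m; the calibration is good to about 2 mm. The wrist camera is an equidistant fisheye: a pixel r from the principal point sees the ray r / f radians off the axis. A picture is of the moment at which its call begins: read the wrist's pose just before it. camera_model takes no time and is no camera call; for the wrist camera it gives the pose at the moment of the call.
- bot.finish_job(): hands the job in; it is judged then, once.
The state is a dict: "time": time; "q": joint angles; "joint_vel": joint speeds; "joint_efforts": joint torques, N m; "position": TCP position; "orientation": TCP orientation; "ft_force": force on the tool from outside, world axes, zero at the start; "ft_torque": the same for the moment, N m; "width": finger opening in m; "finger_force": force on a finger pad.
Only numpy, scipy, OpenCV 4.12 (cv2) and the standard library are available. Lean on these libraries where they do the work, as an engineer would, in place of code of your own. Each camera call takes 0.05 s, during which the arm holds its last target. There are 200 camera calls.

### The job

Set up the tube-comb adapter: take the bracket by its upright lug and slide it along its slots until its pointer lines up with the line on the index block, and only then turn both thumb nuts clockwise until they stop. After that lower every white comb on the bench into a row of wells of its own, all its tubes in the wells and its bar flat down on the block, and then press all three flip clips shut, the one of an empty row too. The bracket must stay at its mark, and the two glass vials must not be pushed about or knocked over.

Things in the scene. Friction and masses are not known exactly. Their poses are not given: they have to be found in the camera images.
- row1 (a point): Centre of the leftmost (+y) row of wells, on the top face (deck) of the grey block. x runs along the row (away from the robot at yaw 0), z up. A row is 2 x 4 square wells of 9.5 mm, 13 mm apart along x, 22 mm along y, 23 mm deep; rows are 50 mm apart. A seated comb's bar lies on the deck, its centre point 10 mm above this point.
- row2 (a point): Centre of the middle row of wells, on the top face (deck) of the grey block. x runs along the row (away from the robot at yaw 0), z up. A row is 2 x 4 square wells of 9.5 mm, 13 mm apart along x, 22 mm along y, 23 mm deep; rows are 50 mm apart. A seated comb's bar lies on the deck, its centre point 10 mm above this point.
- row3 (a point): Centre of the rightmost (-y) row of wells, on the top face (deck) of the grey block. x runs along the row (away from the robot at yaw 0), z up. A row is 2 x 4 square wells of 9.5 mm, 13 mm apart along x, 22 mm along y, 23 mm deep; rows are 50 mm apart. A seated comb's bar lies on the deck, its centre point 10 mm above this point.
- comb1_center (a point): Loose white tube comb (all alike, 60 g; may be absent), on its axis, 30 mm above its tube ends, 4 mm above its bar. 8 tubes (2 x 4, 6 mm thick, tapered tips, 20 mm long, 13 mm apart in x, 22 in y) under a bar 64 x 32 x 6 mm; upright on it a grip tab 32 x 10 x 34 mm (x, y, z). Stands 60 mm tall. x along the comb, z up; either way round is equal. Pinch the tab across y, tips above the bar.
- comb2_center (a point): Loose white tube comb (all alike, 60 g; may be absent), on its axis, 30 mm above its tube ends, 4 mm above its bar. 8 tubes (2 x 4, 6 mm thick, tapered tips, 20 mm long, 13 mm apart in x, 22 in y) under a bar 64 x 32 x 6 mm; upright on it a grip tab 32 x 10 x 34 mm (x, y, z). Stands 60 mm tall. x along the comb, z up; either way round is equal. Pinch the tab across y, tips above the bar.
- comb3_center (a point): Loose white tube comb (all alike, 60 g; may be absent), on its axis, 30 mm above its tube ends, 4 mm above its bar. 8 tubes (2 x 4, 6 mm thick, tapered tips, 20 mm long, 13 mm apart in x, 22 in y) under a bar 64 x 32 x 6 mm; upright on it a grip tab 32 x 10 x 34 mm (x, y, z). Stands 60 mm tall. x along the comb, z up; either way round is equal. Pinch the tab across y, tips above the bar.
- clip1_hinge (a point): Middle of the hinge of the steel flip clip at the far (+x) end of the leftmost (+y) row: 50 mm along x from the row's centre, 9.5 mm above the deck; axes as the row's, hinge along y. The leaf is 30 mm long, 16 mm wide, 3 mm thick.
- clip1 (a joint): Flip clip of the leftmost (+y) row, rad: 0 = shut (leaf level, pointing to -x over the comb's end, 2 mm clear of a seated bar; its end 4 mm from the comb's tab), 1.57 = upright, 1.85 = leaning back at its stop. Stays where it is left (light friction, 1 to 2 N at the leaf). Push it over from behind (+x side), then press it down.
- clip2_hinge (a point): Middle of the hinge of the steel flip clip at the far (+x) end of the middle row: 50 mm along x from the row's centre, 9.5 mm above the deck; axes as the row's, hinge along y. The leaf is 30 mm long, 16 mm wide, 3 mm thick.
- clip2 (a joint): Flip clip of the middle row, rad: 0 = shut (leaf level, pointing to -x over the comb's end, 2 mm clear of a seated bar; its end 4 mm from the comb's tab), 1.57 = upright, 1.85 = leaning back at its stop. Stays where it is left (light friction, 1 to 2 N at the leaf). Push it over from behind (+x side), then press it down.
- clip3_hinge (a point): Middle of the hinge of the steel flip clip at the far (+x) end of the rightmost (-y) row: 50 mm along x from the row's centre, 9.5 mm above the deck; axes as the row's, hinge along y. The leaf is 30 mm long, 16 mm wide, 3 mm thick.
- clip3 (a joint): Flip clip of the rightmost (-y) row, rad: 0 = shut (leaf level, pointing to -x over the comb's end, 2 mm clear of a seated bar; its end 4 mm from the comb's tab), 1.57 = upright, 1.85 = leaning back at its stop. Stays where it is left (light friction, 1 to 2 N at the leaf). Push it over from behind (+x side), then press it down.
- nut_l_grip (a point): Middle of the wing bar of the left (+y) black thumb nut, on its axis, 55 mm above the bench. Bar 34 x 10 x 26 mm (x, y, z), x along the bar, its top 10 mm above and bottom 16 mm below this point, over a round hub; the block's deck lies 17 mm below this point. Turns with the nut; pinch it across its 10 mm.
- nut_l (a joint): Turn of the left (+y) thumb nut, rad: 0 = loose, grows clockwise seen from above, 1.35 = tight at its stop. Friction 0.06 N m.
- nut_r_grip (a point): Middle of the wing bar of the right (-y) black thumb nut, on its axis, 55 mm above the bench. Bar 34 x 10 x 26 mm (x, y, z), x along the bar, its top 10 mm above and bottom 16 mm below this point, over a round hub; the block's deck lies 17 mm below this point. Turns with the nut; pinch it across its 10 mm.
- nut_r (a joint): Turn of the right (-y) thumb nut, rad: 0 = loose, grows clockwise seen from above, 1.35 = tight at its stop. Friction 0.06 N m.
- lug (a point): Grip point on the bracket's upright lug, 8 x 30 x 48 mm (x, y, z), in the middle of its near (-x) edge: 10 mm below the lug's top, 53 mm above the bench, 15 mm above the deck. Pinch it across its 8 mm (x). The aluminium bracket (122 x 200 mm, slotted ears over fixed studs) slides along its x only, 50 mm in all, friction about 6 N, and stays where left.
- pointer (a point): Tip of the dark pointer on the left (+y) edge of the bracket, 15 mm above the bench; moves with the bracket. x along the sliding direction.
- index_line (a point): Near end of the dark line on the small white index block (16 x 8 x 6 mm) fixed on the left edge of the grey base plate (190 x 224 x 10 mm). x along the sliding direction. The bracket is at its mark when pointer and line agree along this x (the pointer stays 2 mm to the right of the line). It starts 10 to 45 mm short, toward -x.
- vial_a_center (a point): Centre of a capped glass vial, 33 mm thick, 70 mm tall, standing loose: a bystander.
- vial_b_center (a point): Centre of a capped glass vial, 27 mm thick, 56 mm tall, standing loose: a bystander.

How it is judged:
On the way, in this order (a step that is already met when the one before it is completed fails the run):
1. the bracket's pointer is at the index line (x of pointer in the frame of index_line between -0.003 and 0.003 m), for 0.2 s.
2. both thumb nuts are tight with the bracket at the line (all of step 1 and value of joint each of nut_l, nut_r above 1.15 rad), for 0.2 s.
3. every comb present is fully seated in a row of wells (((horizontal distance between comb1_center and row1 below 0.004 m and z of comb1_center in the frame of row1 below 0.0125 m and angle between the x axis of comb1_center and the x axis of row1, either way round below 0.12 rad) or (horizontal distance between comb1_center and row2 below 0.004 m and z of comb1_center in the frame of row2 below 0.0125 m and angle between the x axis of comb1_center and the x axis of row2, either way round below 0.12 rad) or (horizontal distance between comb1_center and row3 below 0.004 m and z of comb1_center in the frame of row3 below 0.0125 m and angle between the x axis of comb1_center and the x axis of row3, either way round below 0.12 rad)) and angle between each of comb1_center, comb2_center, comb3_center's own z axis and vertical below 0.08 rad and ((horizontal distance between comb2_center and row1 below 0.004 m and z of comb2_center in the frame of row1 below 0.0125 m and angle between the x axis of comb2_center and the x axis of row1, either way round below 0.12 rad) or (horizontal distance between comb2_center and row2 below 0.004 m and z of comb2_center in the frame of row2 below 0.0125 m and angle between the x axis of comb2_center and the x axis of row2, either way round below 0.12 rad) or (horizontal distance between comb2_center and row3 below 0.004 m and z of comb2_center in the frame of row3 below 0.0125 m and angle between the x axis of comb2_center and the x axis of row3, either way round below 0.12 rad)) and ((horizontal distance between comb3_center and row1 below 0.004 m and z of comb3_center in the frame of row1 below 0.0125 m and angle between the x axis of comb3_center and the x axis of row1, either way round below 0.12 rad) or (horizontal distance between comb3_center and row2 below 0.004 m and z of comb3_center in the frame of row2 below 0.0125 m and angle between the x axis of comb3_center and the x axis of row2, either way round below 0.12 rad) or (horizontal distance between comb3_center and row3 below 0.004 m and z of comb3_center in the frame of row3 below 0.0125 m and angle between the x axis of comb3_center and the x axis of row3, either way round below 0.12 rad))), for 0.2 s.
4. all three flip clips are shut (value of joint each of clip1, clip2, clip3 below 0.12 rad), for 0.2 s.
At the end, for the whole second after the job is handed in: Pointer within 3 mm of the line; both nuts past 1.15 rad; every comb present upright, at rest and seated in a row (centre within 4 mm sideways of the row's, within 2.5 mm of fully down, within 0.12 rad along it, tilt under 0.08 rad); all three clips below 0.12 rad (all of step 2 and all of step 3 and all of step 4 and linear speed of each of comb1, comb2, comb3 below 0.02 m/s); the robot touches nothing.
It fails at once if a glass vial is knocked over or pushed more than 30 mm (angle between vial_a_center's own z axis and vertical above 0.6 rad or distance of vial_a_center from where it was at the start of the episode above 0.03 m).
It fails at once if a glass vial is knocked over or pushed more than 30 mm (angle between vial_b_center's own z axis and vertical above 0.6 rad or distance of vial_b_center from where it was at the start of the episode above 0.03 m).
Of comb1, comb2, comb3 only 2 to 3 are there at a start; the rules pass over those that are not, and their reading is None.
At some moment in a run one of comb1, comb2, comb3 may be knocked a few centimetres aside while the robot is not near it.
It also fails if it takes over 210 s, if anything falls off the work surface, if the arm or the gripper's body presses on something with over 40 N, if the wrist force passes 120 N, or if a joint passes its speed limit or range.

## Working session

There is one attempt and no reset: what is moved stays moved. The work goes in short steps, Python scripts to look and compute and a shell command to move; the robot and the scene stay as the last step left them, time stands still between calls to the robot, and variables do not carry over. Pictures are saved under pics/ and viewed, at most 14 in all, crops included, and the job is handed in when it is done.

```bash
ls; mkdir -p pics
python3 - <<'E'
from bench import bot
import cv2,numpy as np
np.set_printoptions(precision=4,suppress=True)
o=bot.get_obs();print({k:np.round(v,3) for k,v in o.items()},bot.pinch_z)
for n in("top","side"):
    im=bot.read_camera(n);cv2.imwrite(f'pics/{n}0.png',im[:,:,::-1])
    m=bot.camera_model(n);print(n,m)
E
```

```text
pics
{'time': np.float64(0.0), 'q': array([ 1.055,  0.277,  1.506,  0.   ,  1.361, -0.121]), 'joint_vel': array([ 0.001, -0.002,  0.001,  0.001,  0.001,  0.   ]), 'joint_efforts': array([  0.002, -41.678, -24.581,   0.   ,   0.011,  -0.   ]), 'position': array([0.221, 0.53 , 0.23 ]), 'orientation': array([ 0.196,  0.981, -0.001, -0.   ]), 'ft_force': array([0.144, 0.217, 0.729]), 'ft_torque': array([-0.047, -0.021,  0.006]), 'finger_force': np.float64(0.0), 'width': np.float64(0.085)} -0.0187
top {'fx': 462.75220591442053, 'fy': 462.75220591442053, 'cx': 321.579922647567, 'cy': 242.94374923334885, 'world_to_cam': array([[ 0.0023, -0.9993,  0.0381,  0.2724],
       [-0.9917, -0.0071, -0.1284,  0.5015],
       [ 0.1285, -0.0375, -0.991 ,  0.866 ],
       [ 0.    ,  0.    ,  0.    ,  1.    ]])}
side {'fx': 477.7745492498637, 'fy': 477.7745492498637, 'cx': 324.88713742903036, 'cy': 234.27068908665575, 'world_to_cam': array([[ 0.8242, -0.5663,  0.0061, -0.2512],
       [-0.3558, -0.5261, -0.7724,  0.4201],
       [ 0.4406,  0.6345, -0.6351,  0.4974],
       [ 0.    ,  0.    ,  0.    ,  1.    ]])}
```

View pics/top0.png

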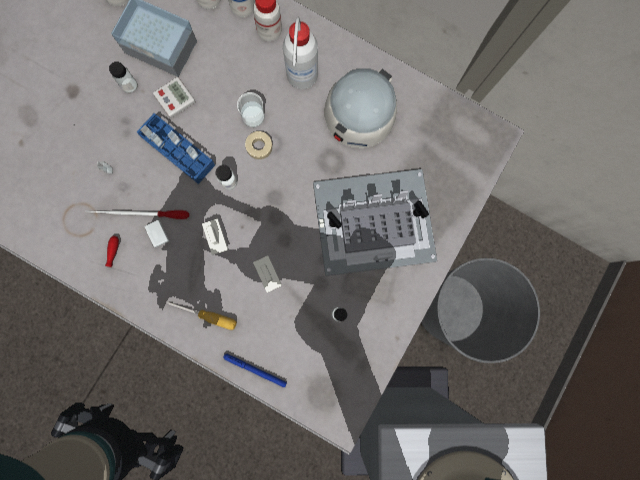

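View pics/side0.png

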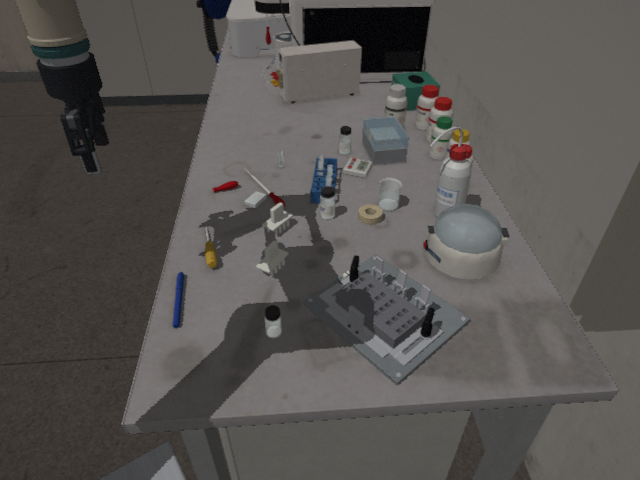

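The top view shows the adapter at (375,220), combs near (215,235) and (267,273), and vials near (226,176) and (340,314). Next I enlarge these areas.

Run:
```python
import cv2
t=cv2.imread('pics/top0.png');s=cv2.imread('pics/side0.png')
g=lambda c:cv2.convertScaleAbs(c,alpha=1.3,beta=20)
cv2.imwrite('pics/c1.png',g(cv2.resize(t[160:280,305:445],(700,600),interpolation=2)))
cv2.imwrite('pics/c2.png',g(cv2.resize(t[150:330,190:360],(567,600),interpolation=2)))
cv2.imwrite('pics/c3.png',g(cv2.resize(s[170:370,240:480],(720,600),interpolation=2)))
```

```text
(no output)
```

View pics/c1.png

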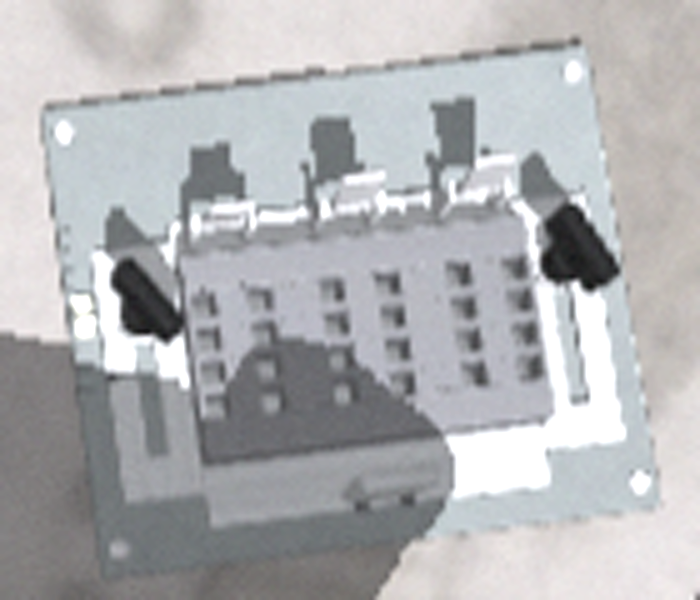

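View pics/c3.png

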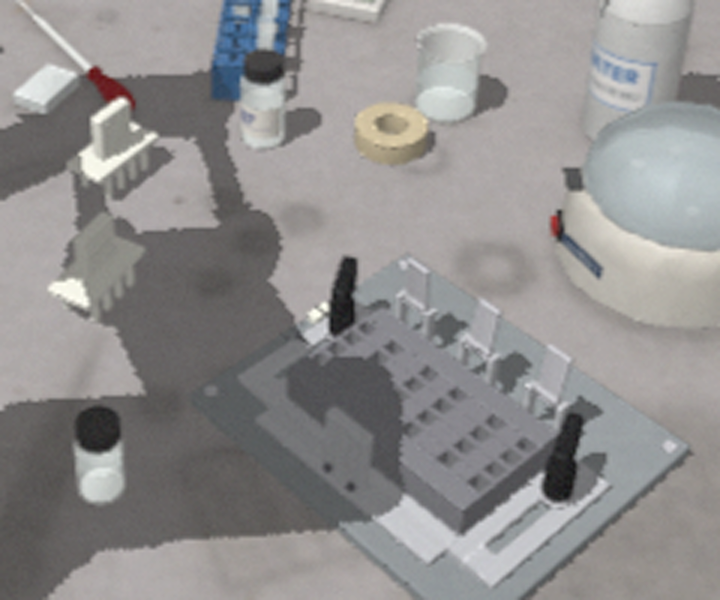

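The crops show an empty three-row block with upright clips, the lug at crop (345,450), the index block at top crop (83,315), and two combs only. Next I write helpers and get coarse positions.

```bash
cat > h.py <<'E'
import numpy as np, cv2
from scipy.spatial.transform import Rotation as R
from bench import bot
np.set_printoptions(precision=4,suppress=True)
def p2w(m,px,z,wrist=False):
    """pixels -> world points on the plane of height z"""
    px=np.atleast_2d(np.array(px,float)); T=np.linalg.inv(m['world_to_cam'])
    u=np.c_[(px[:,0]-m['cx'])/m['fx'],(px[:,1]-m['cy'])/m['fy']]
    if wrist:
        r=np.linalg.norm(u,axis=1,keepdims=True); d=np.c_[u/np.maximum(r,1e-9)*np.sin(r),np.cos(r)]
    else: d=np.c_[u,np.ones(len(u))]
    d=d@T[:3,:3].T; o=T[:3,3]; z=np.broadcast_to(z,len(px))
    return o+d*((z-o[2])/d[:,2])[:,None]
def w2p(m,P,wrist=False):
    c=np.c_[np.atleast_2d(P),np.ones(len(np.atleast_2d(P)))]@m['world_to_cam'].T
    s=np.linalg.norm(c[:,:2],axis=1); k=np.arctan2(s,c[:,2])/s if wrist else 1/c[:,2]
    return np.c_[m['fx']*c[:,0]*k+m['cx'],m['fy']*c[:,1]*k+m['cy']]
def go(p,yaw=None,tilt=None):
    """shift (tool axes, mm) and turn (deg) from now to TCP p, tool down with closing line (y) at yaw (world, deg)"""
    o=bot.get_obs(); q=R.from_quat(o['orientation']); M=q.as_matrix()
    sh=M.T@(np.array(p)-o['position'])
    if yaw is None: print('shift mm',sh*1e3,'now',o['position']); return
    best=None
    for a in (yaw,yaw+180):
        y=np.array([np.cos(np.radians(a)),np.sin(np.radians(a)),0]);z=np.array([0,0,-1.])
        t=R.from_matrix(M.T@np.c_[np.cross(y,z),y,z]).as_rotvec(degrees=True)
        print('shift mm',sh*1e3,'turn',t,'q6',o['q'][5],'now',o['position'])
def shot(name,cam='wrist',box=None,k=1,gain=1.3):
    m=bot.camera_model(cam); im=bot.read_camera(cam); cv2.imwrite(f'pics/{name}_raw.png',im[:,:,::-1])
    np.save(f'pics/{name}.npy',m,allow_pickle=True)
    if box: x0,y0,x1,y1=box; im=im[y0:y1,x0:x1]
    cv2.imwrite(f'pics/{name}.png',cv2.resize(cv2.convertScaleAbs(im[:,:,::-1],alpha=gain,beta=15),None,fx=k,fy=k,interpolation=2))
    return m
def load(name): return np.load(f'pics/{name}.npy',allow_pickle=True).item()
E
python3 - <<'E'
from h import *
t=bot.camera_model('top');s=bot.camera_model('side')
c=np.array([[45,103],[580,42],[660,505],[105,575]])/5+[305,160]
P=p2w(t,c,.010);print('plate',P,P.mean(0),[np.linalg.norm(P[i]-P[i-1]) for i in range(4)])
for a,b in((0,3),(1,2)): d=P[a]-P[b];print(np.degrees(np.arctan2(d[1],d[0])))
for a,b in((0,1),(3,2)): d=P[a]-P[b];print(np.degrees(np.arctan2(d[1],d[0]))-90)
print('nuts top',p2w(t,np.array([[148,290],[585,240]])/5+[305,160],.065))
# vials (side, crop3 scale 3): cap centres
sc=lambda a:np.array(a)/3+[240,170]
print('vial bottoms side',p2w(s,sc([[100,490],[263,135]]),0.003))
print('comb tab tops side',p2w(s,sc([[112,110],[100,222]]),.06))
print('vial caps top',p2w(t,[[225,173],[340,314]],.06))
w=bot.camera_model('wrist');print(w, np.linalg.inv(w['world_to_cam']))
E
```

```text
plate [[0.6281 0.2895 0.01  ]
 [0.6562 0.0728 0.01  ]
 [0.4681 0.0457 0.01  ]
 [0.4394 0.2653 0.01  ]] [0.548  0.1683 0.01  ] [np.float64(0.1902179917002767), np.float64(0.2185313353127894), np.float64(0.19004265564908662), np.float64(0.22143628213953717)]
7.319262790474531
8.195015067444691
7.383068158393044
7.433342562525539
nuts top [[0.5423 0.252  0.065 ]
 [0.5629 0.0872 0.065 ]]
vial bottoms side [[0.3604 0.234  0.003 ]
 [0.6237 0.4534 0.003 ]]
comb tab tops side [[0.5105 0.4732 0.06  ]
 [0.4449 0.3749 0.06  ]]
vial caps top [[0.6272 0.458  0.06  ]
 [0.3654 0.242  0.06  ]]
{'fx': 371.64829954431775, 'fy': 371.64829954431775, 'cx': 318.95230061490923, 'cy': 240.25482651173613, 'world_to_cam': array([[ 0.385 ,  0.9229, -0.0014, -0.5738],
       [ 0.8773, -0.3656,  0.3109, -0.0394],
       [ 0.2864, -0.1209, -0.9504,  0.3805],
       [ 0.    ,  0.    ,  0.    ,  1.    ]])} [[ 0.385   0.8773  0.2864  0.1465]
 [ 0.9229 -0.3656 -0.1209  0.5611]
 [-0.0014  0.3109 -0.9504  0.3732]
 [ 0.      0.      0.      1.    ]]
```

View pics/c2.png

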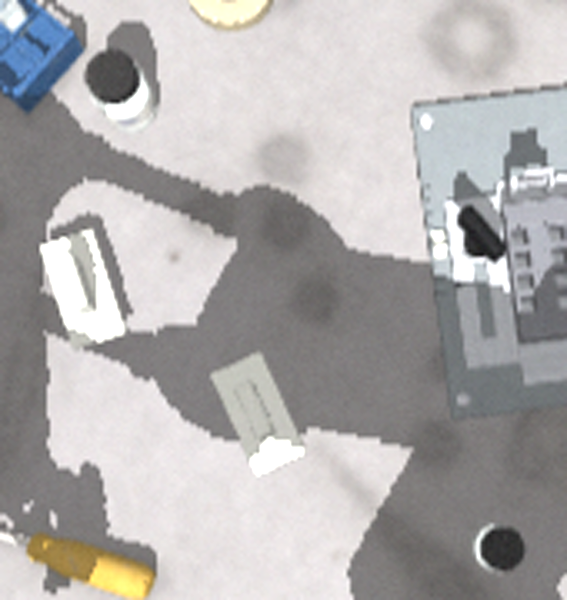

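```bash
python3 -c "
from h import *
go([.52,.17,.22],7.5)"
```

```text
shift mm [-414.6714 -217.6058   10.8136] turn [-0.0888  0.0375 59.883 ] q6 -0.12103096608219968 now [0.2209 0.5304 0.2305]
shift mm [-414.6714 -217.6058   10.8136] turn [  -0.0433   -0.1026 -120.117 ] q6 -0.12103096608219968 now [0.2209 0.5304 0.2305]
```

```bash
python3 -m pendant '[[[-40,-20,1],[0,0,6]],[[-80,-42,2],[0,0,12]],[[-120,-63,3],[0,0,18]],[[-160,-84,4],[0,0,24]],[[-200,-105,5],[0,0,30]],[[-240,-126,6],[0,0,36]],[[-280,-147,7],[0,0,42]],[[-320,-168,8],[0,0,48]],[[-350,-184,9],[0,0,54]],[[-375,-197,10],[0,0,60]]]' | head -c 600
```

```text
time: 0.93
position: [0.4884, 0.2088, 0.2217]
orientation: [0.662, 0.749, -0.0, -0.0]
ft_force: [0.7, 0.7, 0.5]
width: 0.0854
finger_force: 0.0
```

I typed millimetres where the rows take metres. The per-row limit kept it harmless, and it's metres from here on. First I check that the pose holds, then take a look.

```bash
python3 -m pendant '[[[0,0,0],[0,0,0]],[[0,0,0],[0,0,0]],[[0,0,0],[0,0,0]],[[0,0,0],[0,0,0]],[[0,0,0],[0,0,0]],[[0,0,0],[0,0,0]],[[0,0,0],[0,0,0]],[[0,0,0],[0,0,0]],[[0,0,0],[0,0,0]],[[0,0,0],[0,0,0]]]'; python3 -c "
from h import *
go([.50,.15,.22],7.5)
shot('w1')"
```

```text
time: 1.77
position: [0.4876, 0.2109, 0.2221]
orientation: [0.66, 0.751, 0.0, 0.0]
ft_force: [-0.7, -0.1, -0.6]
width: 0.0858
finger_force: 0.0
shift mm [-62.0368   4.4335   2.0488] turn [ 0.0078 -0.0031 -0.0869] q6 0.14789006783250808 now [0.4876 0.2109 0.2221]
shift mm [-62.0368   4.4335   2.0488] turn [ -0.0049  -0.0123 179.9131] q6 0.14789006783250808 now [0.4876 0.2109 0.2221]
```

View pics/w1.png

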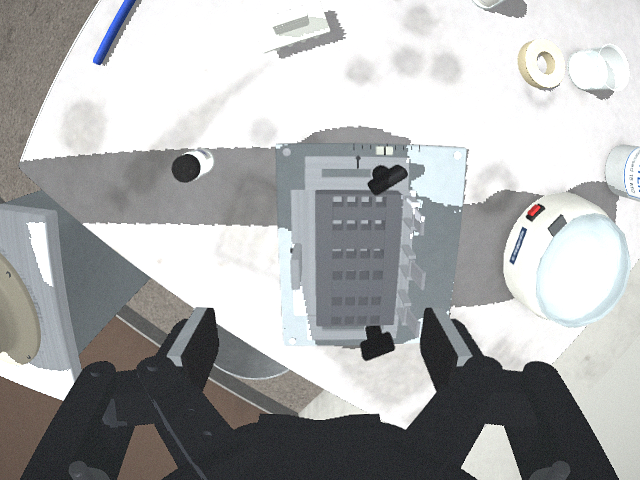

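Run:
```python
import cv2,numpy as np
i=cv2.imread('pics/w1_raw.png')
a=cv2.resize(i[138:198,340:420],(800,600),interpolation=cv2.INTER_NEAREST)[:330]
a=cv2.convertScaleAbs(a,alpha=.9)
b=cv2.convertScaleAbs(cv2.resize(i[225:360,270:430],(320,270),interpolation=2),alpha=1.1)
c=cv2.convertScaleAbs(cv2.resize(i[0:60,255:355],(450,270),interpolation=2),alpha=.8)
out=np.zeros((600,800,3),np.uint8);out[:330]=a;out[330:,:320]=b;out[330:,330:780]=c
cv2.imwrite('pics/w1c.png',out)
```

```text
(no output)
```

View pics/w1c.png

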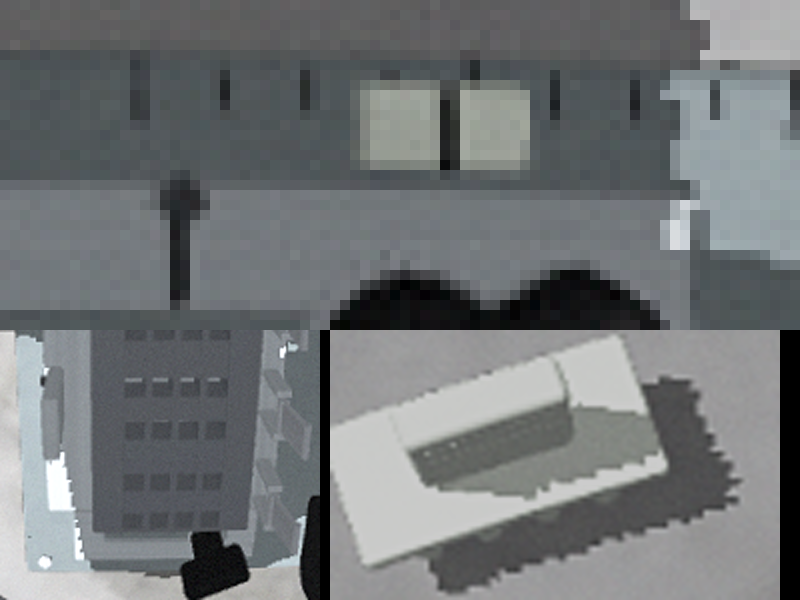

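Run:
```python
from h import *
m=load('w1')
P=p2w(m,[[276,144.5],[468.5,148.5],[280.5,345]],.010,True);print('plate',P)
ang=lambda d:np.degrees(np.arctan2(d[1],d[0]))
print(ang(P[1]-P[0]),ang(P[0]-P[2])-90,np.linalg.norm(P[1]-P[0]))
a,b=p2w(m,[[357.6,156.3]],.015,True)[0],p2w(m,[[384.4,154.5]],.016,True)[0];print('ptr,line',a,b)
w=p2w(m,[[339.5,199],[382,199],[339,322],[382,323]],.038,True);print('wells corner rows',w,w.mean(0),ang(w[1]-w[0]),ang(w[0]-w[2])-90)
y=np.radians(7.5);X=np.array([np.cos(y),np.sin(y)]);print('dx',(b-a)[:2]@X)
print('lug top corners L',p2w(m,[[292,247],[300,245],[293,289],[300,288]],.063,True))
print('nuts top',p2w(m,[[387,179],[376,342]],.065,True), p2w(m,[[370,187],[405,169]],.065,True))
o=bot.get_obs()['position'];print(o)
```

```text
plate [[0.4387 0.2645 0.01  ]
 [0.6271 0.2897 0.01  ]
 [0.464  0.0441 0.01  ]]
7.617783512509441 6.5521405166848155 0.19011638683311533
ptr,line [0.5165 0.2636 0.015 ] [0.5414 0.2691 0.016 ]
wells corner rows [[0.5035 0.225  0.038 ]
 [0.5417 0.2303 0.038 ]
 [0.5217 0.1    0.038 ]
 [0.5659 0.1037 0.038 ]] [0.5332 0.1647 0.038 ] 7.878739252961518 8.260548988048654
dx 0.025365503044228993
lug top corners L [[0.467  0.1831 0.063 ]
 [0.4736 0.1858 0.063 ]
 [0.472  0.1434 0.063 ]
 [0.4781 0.1452 0.063 ]]
nuts top [[0.5377 0.2524 0.065 ]
 [0.5571 0.0972 0.065 ]] [[0.5247 0.2438 0.065 ]
 [0.5513 0.263  0.065 ]]
[0.4877 0.2109 0.2221]
```

```bash
python3 -c "
from h import *
go([.4735,.164,.042],7.5)"
```

```text
shift mm [-44.6668 -20.178  180.0762] turn [ 0.0152 -0.0036 -0.0997] q6 0.14793647670333243 now [0.4877 0.2109 0.2221]
shift mm [-44.6668 -20.178  180.0762] turn [ -0.0057  -0.0239 179.9003] q6 0.14793647670333243 now [0.4877 0.2109 0.2221]
```

```bash
python3 -m pendant '[[[-0.02,-0.01,0.02],[0,0,0]],[[-0.0445,-0.02,0.04],[0,0,0]],[[-0.0445,-0.02,0.07],[0,0,0]],[[-0.0445,-0.02,0.10],[0,0,0]],[[-0.0445,-0.02,0.12],[0,0,0]],[[-0.0445,-0.02,0.14],[0,0,0]],[[-0.0445,-0.02,0.155],[0,0,0]],[[-0.0445,-0.02,0.17],[0,0,0]],[[-0.0445,-0.02,0.18],[0,0,0]],[[-0.0445,-0.02,0.18],[0,0,0]]]' 0.04 30
python3 -c "
from h import *
shot('w2')"
```

```text
time: 2.65
position: [0.4721, 0.1636, 0.04]
orientation: [0.66, 0.751, -0.002, -0.001]
ft_force: [-0.4, -0.5, -0.3]
width: 0.0403
finger_force: 0.0
```

View pics/w2.png

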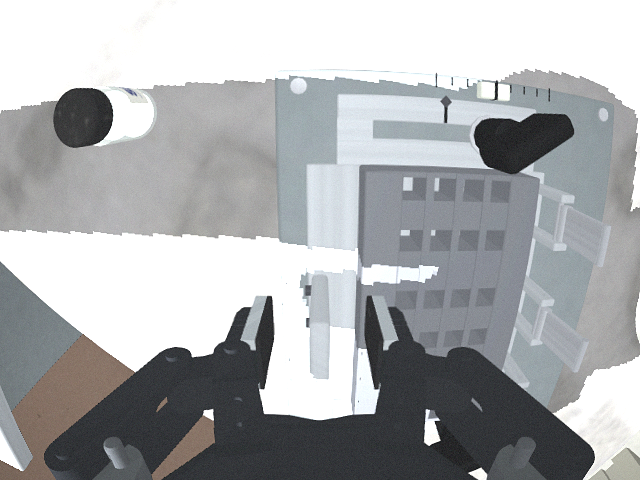

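The lug sits between the pads at about (320,330). I close on it.

```bash
python3 -m pendant '[[[0,0,0],[0,0,0]],[[0,0,0],[0,0,0]],[[0,0,0],[0,0,0]],[[0,0,0],[0,0,0]],[[0,0,0],[0,0,0]],[[0,0,0],[0,0,0]],[[0,0,0],[0,0,0]],[[0,0,0],[0,0,0]],[[0,0,0],[0,0,0]],[[0,0,0],[0,0,0]]]' 0 40
python3 - <<'E'
from h import *
m=shot('w3'); i=cv2.imread('pics/w3_raw.png')
cv2.imwrite('pics/w3c.png',cv2.convertScaleAbs(cv2.resize(i[70:130,420:520],None,fx=8,fy=8,interpolation=cv2.INTER_NEAREST),alpha=.9))
E
```

```text
time: 3.53
position: [0.4734, 0.164, 0.0429]
orientation: [0.66, 0.751, 0.0, 0.0]
ft_force: [-3.1, -0.2, 6.2]
width: 0.0069
finger_force: 40.8
```

View pics/w3c.png

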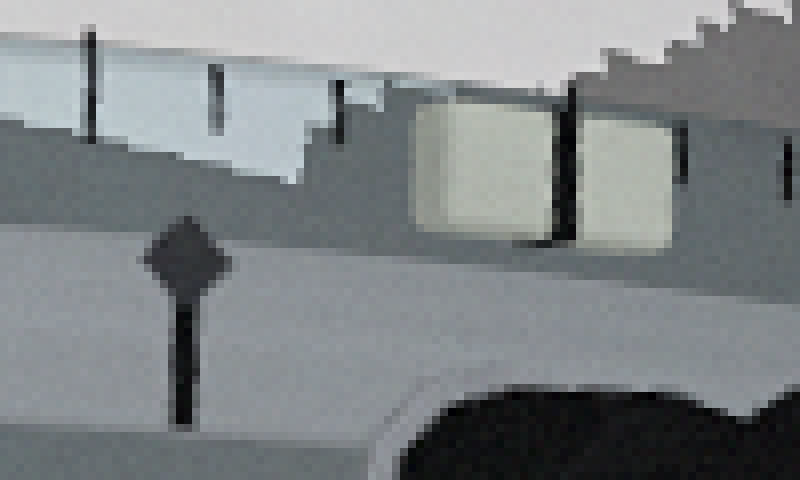

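Run:
```python
from h import *
m=load('w3')
a,b=p2w(m,[[443,96.5]],.015,True)[0],p2w(m,[[490,99.3]],.016,True)[0];print(a,b)
y=np.radians(7.6);X=np.array([np.cos(y),np.sin(y)]);Y=np.array([-X[1],X[0]]);print('dx',(b-a)[:2]@X,(b-a)[:2]@Y)
```

```text
[0.5177 0.265  0.015 ] [0.5415 0.2691 0.016 ]
dx 0.024176820880399488 0.0008741886194509115
```

```bash
python3 -m pendant '[[[0,0.003,0],[0,0,0]],[[0,0.006,0],[0,0,0]],[[0,0.009,0],[0,0,0]],[[0,0.012,0],[0,0,0]],[[0,0.015,0],[0,0,0]],[[0,0.018,0],[0,0,0]],[[0,0.021,0],[0,0,0]],[[0,0.024,0],[0,0,0]],[[0,0.024,0],[0,0,0]],[[0,0.024,0],[0,0,0]]]'
python3 - <<'E'
from h import *
m=shot('w4'); i=cv2.imread('pics/w4_raw.png')
a=np.array([[.5415,.2691,.016]]);p=w2p(m,a,True)[0].astype(int);print(p)
x,y=p[0]-50,p[1]-30
cv2.imwrite('pics/w4c.png',cv2.convertScaleAbs(cv2.resize(i[y:y+60,x:x+100],None,fx=8,fy=8,interpolation=cv2.INTER_NEAREST),alpha=.9));print(x,y)
E
```

```text
time: 4.42
position: [0.4963, 0.1671, 0.0429]
orientation: [0.66, 0.751, -0.001, -0.001]
ft_force: [-4.5, 0.2, 7.6]
width: 0.0069
finger_force: 41.0
[445  94]
395 64
```

View pics/w4c.png

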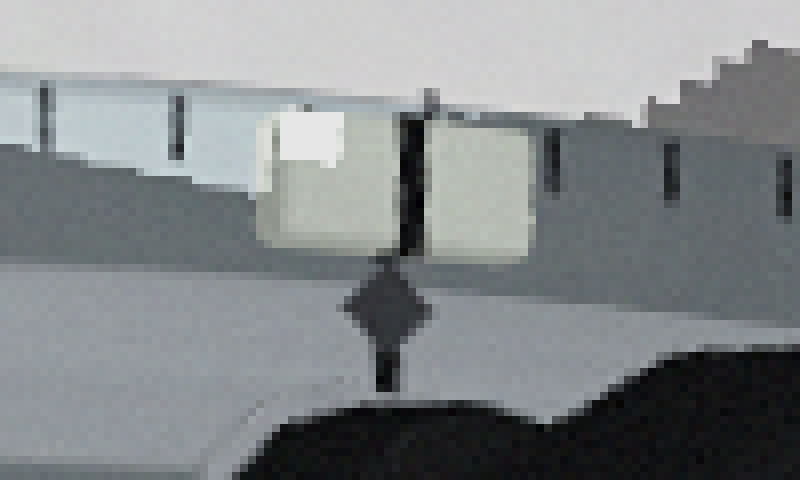

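Run:
```python
from h import *
m=load('w4')
f=lambda x,y:[[395+x/8-.5,64+y/8-.5]]
a,b=p2w(m,f(389,264),.015,True)[0],p2w(m,f(412,252),.016,True)[0];print(a,b)
y=np.radians(7.6);X=np.array([np.cos(y),np.sin(y)]);Y=np.array([-X[1],X[0]]);print('dx',(b-a)[:2]@X,(b-a)[:2]@Y)
```

```text
[0.5406 0.2681 0.015 ] [0.5416 0.2689 0.016 ]
dx 0.0010832123679083124 0.0007465382569431442
```

```bash
python3 -m pendant '[[[0,0.001,0],[0,0,0]],[[0,0.0013,0],[0,0,0]],[[0,0.0013,0],[0,0,0]],[[0,0.0013,0],[0,0,0]],[[0,0.0013,0],[0,0,0]],[[0,0.0013,0],[0,0,0]],[[0,0.0013,0],[0,0,0]],[[0,0.0013,0],[0,0,0]],[[0,0.0013,0],[0,0,0]],[[0,0.0013,0],[0,0,0]]]'
python3 -m pendant '[[[0,0,0],[0,0,0]],[[0,0,0],[0,0,0]],[[0,0,0],[0,0,0]],[[0,0,0],[0,0,0]],[[0,0,-0.02],[0,0,0]],[[0,0,-0.05],[0,0,0]],[[0,0,-0.08],[0,0,0]],[[0,0,-0.115],[0,0,0]],[[0,0,-0.15],[0,0,0]],[[0,0,-0.18],[0,0,0]]]' 0.04 40
python3 -c "
from h import *
m=shot('w5')
for n,P in (('line',[.5415,.2691,.016]),('nutl',[.5385,.252,.055]),('nutr',[.557,.092,.055])): print(n,w2p(m,[P],True))
i=cv2.imread('pics/w5_raw.png');cv2.imwrite('pics/w5.png',cv2.resize(i[80:280,220:480],None,fx=3,fy=3,interpolation=2))
"
```

```text
time: 5.3
position: [0.4969, 0.1672, 0.0429]
orientation: [0.66, 0.751, -0.001, -0.001]
ft_force: [-4.6, 0.2, 9.4]
width: 0.0071
finger_force: 41.1
time: 6.13
position: [0.4993, 0.1673, 0.2243]
orientation: [0.66, 0.751, 0.001, 0.001]
ft_force: [-0.4, -0.4, 0.1]
width: 0.0401
finger_force: 0.0
line [[378.3162 107.2449]]
nutl [[379.2954 124.7989]]
nutr [[369.7647 300.2363]]
```

View pics/w5.png

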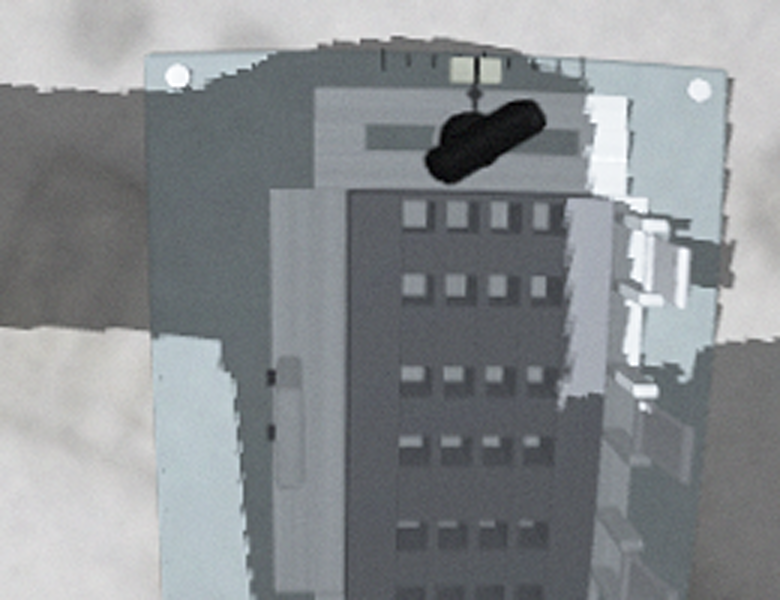

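Pointer (475,92) and line (476,78) agree in crop columns, so the bracket is at its mark. Next are the nut angles and row centres.

Run:
```python
from h import *
m=load('w5');t=bot.camera_model('top')
f=lambda l:np.array(l,float)/3+[220,80]-.33
ang=lambda d:np.degrees(np.arctan2(d[1],d[0]))
def dark(im,x0,y0,x1,y1,th):
    g=im[y0:y1,x0:x1].max(2); k=(g<th).astype(np.uint8)
    n,l,s,c=cv2.connectedComponentsWithStats(k); j=1+s[1:,4].argmax(); pts=np.argwhere(l==j)[:,::-1]+[x0,y0]
    return pts,cv2.minAreaRect(pts.astype(np.float32))
i=cv2.imread('pics/w5_raw.png');T=cv2.imread('pics/top0.png')
pts,r=dark(i,350,105,410,145,35);print('L w5',r,len(pts))
b=p2w(m,f([[447,165],[533,113]]),.065,True);print('L bar',b,b.mean(0),ang(b[1]-b[0]))
for box in((325,205,345,232),(410,195,432,222)):
    pts,r=dark(T,*box,45);print('top',r,len(pts))
b=p2w(t,np.array([[131,266],[172,327]])/5+[305,160],.065);print('topL',b.mean(0),ang(b[0]-b[1]))
b=p2w(t,np.array([[567,212],[606,280]])/5+[305,160],.065);print('topR',b.mean(0),ang(b[0]-b[1]))
w=p2w(m,f([[415,216],[544,216],[413,287],[543,287]]),.038,True);print('row1',w.mean(0),ang(w[1]-w[0]),np.linalg.norm(w[1]-w[0]))
w2=p2w(m,f([[414,381],[539,381],[413,451],[538,451]]),.038,True);print('row2',w2.mean(0),ang(w2[1]-w2[0]),ang(w.mean(0)-w2.mean(0))-90,np.linalg.norm(w.mean(0)-w2.mean(0)))
```

```text
L w5 ((380.1000671386719, 124.69999694824219), (19.230182647705078, 40.696434020996094), 63.43495178222656) 573
L bar [[0.5295 0.2425 0.065 ]
 [0.5507 0.2604 0.065 ]] [0.5401 0.2514 0.065 ] 40.17411598624329
top ((332.5885314941406, 220.67257690429688), (17.779624938964844, 9.595353126525879), 48.8140754699707) 126
top ((418.82000732421875, 210.26002502441406), (17.0, 12.20000171661377), 53.13010025024414) 160
topL [0.5399 0.2507 0.065 ] 33.65835822867365
topR [0.5607 0.0867 0.065 ] 28.617611852990052
row1 [0.5466 0.2181 0.038 ] 8.821966449756765 0.03887046919123405
row2 [0.5542 0.1677 0.038 ] 7.8945492951980585 8.488890595747549 0.050881443297683356
```

```bash
python3 -c "
from h import *
go([.540,.2512,.1],126)"
python3 -m pendant '[[[0.01,0.01,0.01],[0,0,-7]],[[0.02,0.02,0.02],[0,0,-14]],[[0.03,0.03,0.04],[0,0,-21]],[[0.04,0.035,0.05],[0,0,-28]],[[0.05,0.04,0.06],[0,0,-35]],[[0.06,0.045,0.07],[0,0,-42]],[[0.07,0.05,0.08],[0,0,-49]],[[0.077,0.051,0.09],[0,0,-56]],[[0.077,0.051,0.10],[0,0,-63]],[[0.077,0.051,0.1],[0,0,-70]]]'
python3 -c "
from h import *
go([.540,.2512,.1],126)"
```

```text
shift mm [ 77.5634  45.8823 131.0303] turn [   0.533     0.776  -118.6174] q6 0.062421967874566366 now [0.5027 0.168  0.2303]
shift mm [ 77.5634  45.8823 131.0303] turn [ 0.6766 -0.4647 61.3794] q6 0.062421967874566366 now [0.5027 0.168  0.2303]
time: 7.02
position: [0.5382, 0.2502, 0.1192]
orientation: [0.107, 0.994, -0.001, -0.002]
ft_force: [-1.0, -0.2, -0.2]
width: 0.04
finger_force: 0.0
shift mm [-1.6249  1.385  19.2389] turn [ -0.0242  -0.2449 -48.2358] q6 -1.0393070201723402 now [0.5382 0.2502 0.1192]
shift mm [-1.6249  1.385  19.2389] turn [ -0.2995   0.0295 131.7639] q6 -1.0393070201723402 now [0.5382 0.2502 0.1192]
```

```bash
python3 -m pendant '[[[-0.0016,0.0014,0],[0,0,-7]],[[-0.0016,0.0014,0],[0,0,-14]],[[-0.0016,0.0014,0],[0,0,-21]],[[-0.0016,0.0014,0],[0,0,-28]],[[-0.0016,0.0014,0],[0,0,-35]],[[-0.0016,0.0014,0],[0,0,-42]],[[-0.0016,0.0014,0],[0,0,-48]],[[-0.0016,0.0014,0],[0,0,-48]],[[-0.0016,0.0014,0],[0,0,-48]],[[-0.0016,0.0014,0],[0,0,-48]]]'
python3 - <<'E'
from h import *
go([.540,.2512,.044],126)
m=shot('n1'); i=cv2.imread('pics/n1_raw.png')
c=w2p(m,[[.54,.2512,.065]],True)[0];print(c)
p=w2p(m,[[.54,.2512,.065]]+np.array([[0,0,0],[np.cos(.63)*.017,np.sin(.63)*.017,0],[-np.cos(.63)*.017,-np.sin(.63)*.017,0]]),True)
for k in p: cv2.circle(i,tuple(np.round(k).astype(int)),2,(0,0,255),-1)
x,y=int(c[0])-130,int(c[1])-100;print(x,y)
cv2.imwrite('pics/n1.png',cv2.convertScaleAbs(cv2.resize(i[max(y,0):y+200,x:x+260],None,fx=3,fy=3,interpolation=2),alpha=1.4,beta=25))
E
```

```text
time: 7.85
position: [0.5413, 0.2512, 0.1218]
orientation: [-0.303, 0.953, 0.0, -0.0]
ft_force: [-0.2, -0.9, 0.0]
width: 0.0398
finger_force: 0.0
shift mm [ 1.0621  0.8051 77.7554] turn [ 0.0025 -0.0039 -0.7496] q6 -1.8682152017577491 now [0.5413 0.2512 0.1218]
shift mm [ 1.0621  0.8051 77.7554] turn [ -0.006   -0.0039 179.2504] q6 -1.8682152017577491 now [0.5413 0.2512 0.1218]
[319.7671 263.7101]
189 163
```

View pics/n1.png

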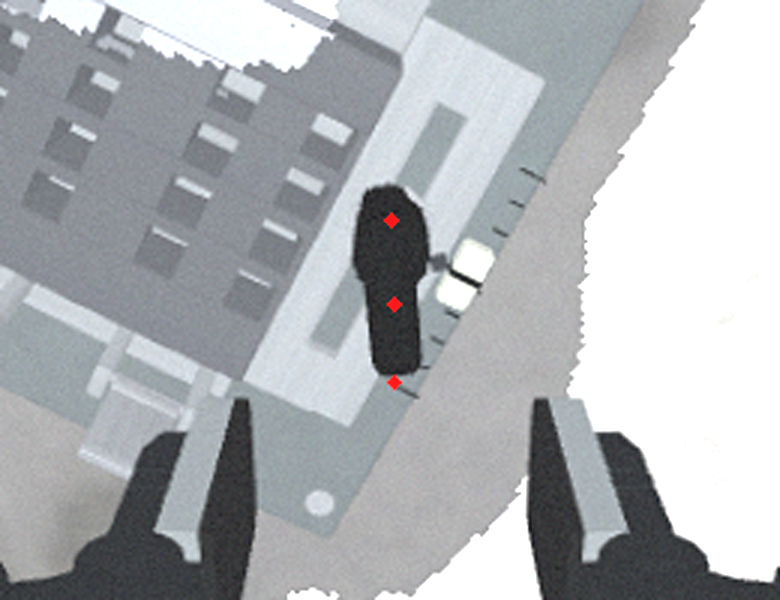

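```bash
python3 -m pendant '[[[0.0005,0.0008,0.02],[0,0,0]],[[0.0005,0.0008,0.04],[0,0,0]],[[0.0005,0.0008,0.06],[0,0,0]],[[0.0005,0.0008,0.07],[0,0,0]],[[0.0005,0.0008,0.077],[0,0,0]],[[0.0005,0.0008,0.077],[0,0,0]],[[0.0005,0.0008,0.077],[0,0,0]],[[0.0005,0.0008,0.077],[0,0,0]],[[0.0005,0.0008,0.077],[0,0,0]],[[0.0005,0.0008,0.077],[0,0,0]]]' 0.04
python3 -m pendant '[[[0,0,0],[0,0,0]],[[0,0,0],[0,0,0]],[[0,0,0],[0,0,0]],[[0,0,0],[0,0,0]],[[0,0,0],[0,0,0]],[[0,0,0],[0,0,0]],[[0,0,0],[0,0,5]],[[0,0,0],[0,0,10]],[[0,0,0],[0,0,15]],[[0,0,0],[0,0,20]]]' 0 40
python3 -m pendant '[[[0,0,0],[0,0,7]],[[0,0,0],[0,0,14]],[[0,0,0],[0,0,21]],[[0,0,0],[0,0,28]],[[0,0,0],[0,0,35]],[[0,0,0],[0,0,42]],[[0,0,0],[0,0,48]],[[0,0,0],[0,0,54]],[[0,0,0],[0,0,58]],[[0,0,0],[0,0,58]]]'
python3 -c "
from h import *
o=bot.get_obs();print(o['ft_torque'],o['q'])"
```

```text
time: 8.73
position: [0.5411, 0.2518, 0.046]
orientation: [-0.304, 0.953, 0.0, 0.001]
ft_force: [0.6, -0.8, 0.1]
width: 0.0398
finger_force: 0.0
time: 9.57
position: [0.541, 0.251, 0.0455]
orientation: [-0.132, 0.991, -0.0, 0.001]
ft_force: [0.7, -4.5, 5.7]
width: 0.009
finger_force: 44.3
time: 10.4
position: [0.5411, 0.2509, 0.0457]
orientation: [0.361, 0.933, -0.001, 0.001]
ft_force: [0.8, -4.3, 5.4]
width: 0.009
finger_force: 93.9
[-0.5265 -0.0638  1.978 ] [ 0.3193  0.4625  1.7165 -0.0035  0.9614 -0.511 ]
```

```bash
python3 -m pendant '[[[0,0,0],[0,0,-3]],[[0,0,0],[0,0,-3]],[[0,0,0],[0,0,-3]],[[0,0,0],[0,0,-3]],[[0,0,-0.03],[0,0,-3]],[[0,0,-0.06],[0,0,-3]],[[0,0,-0.075],[0,0,-10]],[[0,0,-0.075],[0,0,-17]],[[0,0,-0.075],[0,0,-24]],[[0,0,-0.075],[0,0,-31]]]' 0.04
python3 -c "
from h import *
go([.5605,.087,.12],120)"
```

```text
time: 11.23
position: [0.5405, 0.2518, 0.1204]
orientation: [0.099, 0.995, 0.0, 0.0]
ft_force: [-0.4, -1.0, -0.4]
width: 0.0398
finger_force: 0.0
shift mm [ -52.036  -157.6805    0.3073] turn [  0.0428   0.0446 -41.3349] q6 -1.0542405534542278 now [0.5405 0.2518 0.1204]
shift mm [ -52.036  -157.6805    0.3073] turn [  0.0565  -0.0542 138.6651] q6 -1.0542405534542278 now [0.5405 0.2518 0.1204]
```

```bash
python3 -m pendant '[[[-0.01,-0.03,0],[0,0,-6]],[[-0.02,-0.06,0],[0,0,-12]],[[-0.03,-0.09,0],[0,0,-18]],[[-0.04,-0.12,0],[0,0,-24]],[[-0.047,-0.14,0],[0,0,-30]],[[-0.052,-0.1577,0],[0,0,-36]],[[-0.052,-0.1577,0],[0,0,-41]],[[-0.052,-0.1577,0],[0,0,-41]],[[-0.052,-0.1577,0],[0,0,-41]],[[-0.052,-0.1577,0],[0,0,-41]]]'
python3 - <<'E'
from h import *
go([.5605,.087,.044],120)
m=shot('n2'); i=cv2.imread('pics/n2_raw.png')
c=w2p(m,[[.5605,.087,.065]],True)[0]
a=np.radians(30);d=np.array([np.cos(a)*.017,np.sin(a)*.017,0])
P=np.array([.5605,.087,.065]);print(w2p(m,[P,P+d,P-d],True))
x,y=int(c[0])-60,int(c[1])-50
k=(i[y:y+100,x:x+120].max(2)<35).astype(np.uint8)
n,l,s,cc=cv2.connectedComponentsWithStats(k)
for j in range(1,n):
    if s[j,4]>100: q=np.argwhere(l==j)[:,::-1]+[x,y];print(s[j],cv2.minAreaRect(q.astype(np.float32)))
    if s[j,4]>100:
        for yy in range(s[j,1],s[j,1]+s[j,3],6):
            xs=np.where(l[yy]==j)[0];print(yy+y,xs.min()+x,xs.max()+x)
E
```

```text
time: 12.07
position: [0.5595, 0.0872, 0.1199]
orientation: [-0.253, 0.968, 0.0, -0.0]
ft_force: [-0.0, -0.3, -0.3]
width: 0.0401
finger_force: 0.0
shift mm [-0.8357 -0.6899 75.8768] turn [ 0.0324  0.0042 -0.7244] q6 -2.0507084785625294 now [0.5595 0.0872 0.1199]
shift mm [-0.8357 -0.6899 75.8768] turn [  0.0066  -0.0506 179.2756] q6 -2.0507084785625294 now [0.5595 0.0872 0.1199]
[[317.3585 268.0799]
 [317.7818 294.5536]
 [316.9164 239.9533]]
[  43   12   25   63 1147] ((312.0, 261.0), (62.0, 24.0), 90.0)
230 306 315
236 304 320
242 302 324
248 301 324
254 300 324
260 303 321
266 304 319
272 304 319
278 305 320
284 305 320
290 307 319
[  5  78  11  22 174] ((267.0, 306.5), (21.0, 10.0), 90.0)
296 268 270
302 266 271
308 264 272
314 262 272
[109  78  11  22 175] ((371.0, 306.5), (21.0, 10.0), 90.0)
296 367 370
302 367 372
308 366 374
314 366 375
```

```bash
python3 -m pendant '[[[0.001,-0.004,0.02],[0,0,0]],[[0.001,-0.004,0.04],[0,0,0]],[[0.001,-0.004,0.06],[0,0,0]],[[0.001,-0.004,0.07],[0,0,0]],[[0.001,-0.004,0.074],[0,0,0]],[[0.001,-0.004,0.074],[0,0,0]],[[0.001,-0.004,0.074],[0,0,0]],[[0.001,-0.004,0.074],[0,0,0]],[[0.001,-0.004,0.074],[0,0,0]],[[0.001,-0.004,0.074],[0,0,0]]]' 0.04
python3 -m pendant '[[[0,0,0],[0,0,0]],[[0,0,0],[0,0,0]],[[0,0,0],[0,0,0]],[[0,0,0],[0,0,0]],[[0,0,0],[0,0,0]],[[0,0,0],[0,0,0]],[[0,0,0],[0,0,5]],[[0,0,0],[0,0,10]],[[0,0,0],[0,0,15]],[[0,0,0],[0,0,20]]]' 0 40
python3 -m pendant '[[[0,0,0],[0,0,7]],[[0,0,0],[0,0,14]],[[0,0,0],[0,0,21]],[[0,0,0],[0,0,28]],[[0,0,0],[0,0,35]],[[0,0,0],[0,0,42]],[[0,0,0],[0,0,48]],[[0,0,0],[0,0,54]],[[0,0,0],[0,0,58]],[[0,0,0],[0,0,58]]]'
python3 -c "
from h import *
o=bot.get_obs();print(o['ft_torque'],o['q'])"
```

```text
time: 12.95
position: [0.5613, 0.0827, 0.0469]
orientation: [-0.254, 0.967, -0.0, 0.001]
ft_force: [-0.0, -0.9, 1.2]
width: 0.04
finger_force: 0.0
time: 13.78
position: [0.5605, 0.0837, 0.0464]
orientation: [-0.079, 0.997, 0.001, 0.0]
ft_force: [-2.5, 4.0, 5.2]
width: 0.0089
finger_force: 43.8
time: 14.62
position: [0.561, 0.0855, 0.0467]
orientation: [0.408, 0.913, 0.001, 0.0]
ft_force: [-0.8, 10.6, 5.6]
width: 0.0092
finger_force: 135.5
[1.8156 0.136  3.1954] [ 0.027   0.4257  1.7824  0.0032  0.932  -0.705 ]
```

```bash
python3 -m pendant '[[[0,0,0],[0,0,-4]],[[0,0,0],[0,0,-4]],[[0,0,0],[0,0,-4]],[[0,0,0],[0,0,-4]],[[0,0,-0.03],[0,0,-4]],[[0,0,-0.06],[0,0,-4]],[[0,0,-0.09],[0,0,-10]],[[0,0,-0.11],[0,0,-17]],[[0,0,-0.13],[0,0,-24]],[[0,0,-0.15],[0,0,-31]]]' 0.04
python3 -c "
from h import *
go([.535,.18,.20],97.6)"
```

```text
time: 15.45
position: [0.5607, 0.082, 0.1971]
orientation: [0.151, 0.989, -0.0, 0.0]
ft_force: [0.5, 0.1, -0.2]
width: 0.0399
finger_force: 0.0
shift mm [53.8213 85.8439 -2.9255] turn [ -0.015    0.0308 -24.9868] q6 -1.2446123593120004 now [0.5607 0.082  0.1971]
shift mm [53.8213 85.8439 -2.9255] turn [  0.0423   0.0206 155.0132] q6 -1.2446123593120004 now [0.5607 0.082  0.1971]
```

```bash
python3 -m pendant '[[[0.015,0.02,0],[0,0,-6]],[[0.03,0.04,0],[0,0,-12]],[[0.04,0.06,-0.003],[0,0,-18]],[[0.05,0.08,-0.003],[0,0,-23]],[[0.0538,0.0858,-0.003],[0,0,-25]],[[0.0538,0.0858,-0.003],[0,0,-25]],[[0.0538,0.0858,-0.003],[0,0,-25]],[[0.0538,0.0858,-0.003],[0,0,-25]],[[0.0538,0.0858,-0.003],[0,0,-25]],[[0.0538,0.0858,-0.003],[0,0,-25]]]'
cat > fit.py <<'E'
from h import *
from scipy.optimize import minimize
from scipy.ndimage import map_coordinates
def squares(cx,cy,yaw,rows=(.05,0,-.05),z=.038):
    """outline samples of the wells and their outward normals' partner samples (in/out)"""
    e=np.linspace(-.0042,.0042,9);h=.00475;P=[];Q=[]
    for r in rows:
        for y in(-.011,.011):
            for x in(-.0195,-.0065,.0065,.0195):
                for s in(-1,1):
                    for d,L in((-.0012,P),(.0012,Q)):
                        k=h+d
                        L+= [(x+s*k,r+y+t) for t in e]+[(x+t,r+y+s*k) for t in e]
    c,s_=np.cos(yaw),np.sin(yaw);M=np.array([[c,s_],[-s_,c]])
    f=lambda L:np.c_[np.array(L)@M+[cx,cy],np.full(len(L),z)]
    return f(P),f(Q)
def fitwells(name,p0,rows=(.05,0,-.05)):
    m=load(name);g=cv2.GaussianBlur(cv2.cvtColor(cv2.imread(f'pics/{name}_raw.png'),6).astype(float),(0,0),.8)
    g=np.log(g+10)
    S=lambda P:(lambda u:map_coordinates(g,[u[:,1],u[:,0]],order=1,mode='nearest'))(w2p(m,P,True))
    def cost(p):
        a,b=squares(*p,rows=rows);return -np.mean(np.clip(np.abs(S(b)-S(a)),0,.5))
    best=min(((cost((p0[0]+i*.001,p0[1]+j*.001,p0[2]+k*.012)),(p0[0]+i*.001,p0[1]+j*.001,p0[2]+k*.012)) for i in range(-6,7) for j in range(-6,7) for k in(-2,-1,0,1,2)))
    r=minimize(cost,best[1],method='Nelder-Mead',options=dict(initial_simplex=[np.array(best[1])+d for d in([0,0,0],[.0008,0,0],[0,.0008,0],[0,0,.01])]))
    return r.x,r.fun,m
E
python3 - <<'E'
from fit import *
shot('v1')
x,f,m=fitwells('v1',[.5535,.1675,np.radians(7.6)]);print(x,np.degrees(x[2]),f)
for r in(.05,0,-.05): q=fitwells('v1',x,rows=(r,)); print(r,q[0],q[1], 'centre',q[0][:2]+r*np.array([-np.sin(q[0][2]),np.cos(q[0][2])]))
i=cv2.imread('pics/v1_raw.png')
o=cv2.resize(i,None,fx=2.4,fy=2.4,interpolation=2)
a,b=squares(*x)
for p in w2p(m,(a+b)/2,True): cv2.circle(o,tuple(np.round(2.4*p+.7).astype(int)),1,(0,0,255),-1)
c=(2.4*w2p(m,[[x[0],x[1],.038]],True)[0]).astype(int);print(c)
cv2.imwrite('pics/v1o.png',cv2.convertScaleAbs(o[max(c[1]-320,0):c[1]+240,c[0]-390:c[0]+390],alpha=1.3,beta=15))
E
```

```text
time: 16.28
position: [0.5356, 0.1797, 0.1989]
orientation: [-0.063, 0.998, -0.0, -0.0]
ft_force: [-0.0, -0.4, -0.4]
width: 0.0398
finger_force: 0.0
[0.5541 0.1679 0.1339] 7.669212051588546 -0.15927814895015105
0.05 [0.5539 0.1682 0.1311] -0.16397120751007327 centre [0.5474 0.2177]
0 [0.5571 0.1683 0.1334] -0.16425040661714915 centre [0.5571 0.1683]
-0.05 [0.5544 0.1676 0.1283] -0.16016347664530536 centre [0.5608 0.1181]
[726 571]
```

View pics/v1o.png

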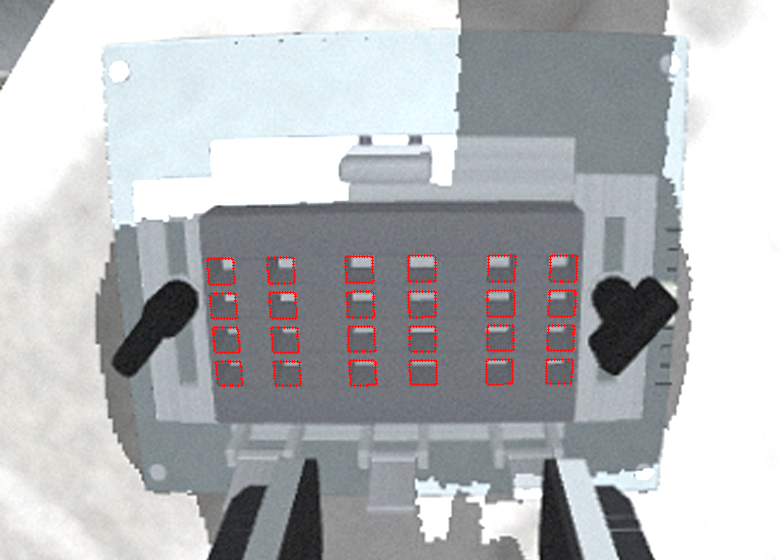

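The overlay fits all 24 wells (row centres near (358,320) in the crop), and both nut bars have turned to their tight position. Next the combs.

```bash
python3 -m pendant '[[[-0.01,0.03,0],[0,0,-2]],[[-0.02,0.06,0],[0,0,-4]],[[-0.03,0.09,0],[0,0,-6]],[[-0.035,0.12,0],[0,0,-8]],[[-0.035,0.15,0],[0,0,-10]],[[-0.03,0.18,0],[0,0,-12]],[[-0.02,0.21,0],[0,0,-14]],[[0,0.235,0],[0,0,-16]],[[0.02,0.252,0],[0,0,-17]],[[0.03,0.252,0],[0,0,-17]]]'
python3 -m pendant '[[[0,0,0],[0,0,0]],[[0,0,0],[0,0,0]],[[0,0,0],[0,0,0]],[[0,0,0],[0,0,0]],[[0,0,0],[0,0,0]],[[0,0,0],[0,0,0]],[[0,0,0],[0,0,0]],[[0,0,0],[0,0,0]],[[0,0,0],[0,0,0]],[[0,0,0],[0,0,0]]]'
cat > comb.py <<'E'
from fit import *
def rect(lx,ly,z,d):
    n=25;L=[]
    for s in(-1,1):
        L+=[(x,s*(ly/2+d),z) for x in np.linspace(-.46*lx,.46*lx,n)]+[(s*(lx/2+d),y,z) for y in np.linspace(-.45*ly,.45*ly,12)]
    return L
def model(x,y,yaw,d,z0=0): # z0 height of tube ends
    P=np.array(rect(.064,.032,.026+z0,d)+rect(.032,.010,.060+z0,d))
    c,s=np.cos(yaw),np.sin(yaw);P[:,:2]=P[:,:2]@np.array([[c,s],[-s,c]])+[x,y];return P
def fitcomb(name,p0,z0=0,span=14,step=.002,yaws=(-3,-2,-1,0,1,2,3)):
    m=load(name);g=np.log(cv2.GaussianBlur(cv2.cvtColor(cv2.imread(f'pics/{name}_raw.png'),6).astype(float),(0,0),.8)+10)
    S=lambda P:(lambda u:map_coordinates(g,[u[:,1],u[:,0]],order=1,mode='nearest'))(w2p(m,P,True))
    cost=lambda p:-np.mean(np.clip(np.abs(S(model(*p,.0012,z0))-S(model(*p,-.0012,z0))),0,.3))
    R0=np.arange(-span,span+1)*step/2*1
    b=min((cost((p0[0]+i,p0[1]+j,p0[2]+k*.05)),(p0[0]+i,p0[1]+j,p0[2]+k*.05)) for i in R0 for j in R0 for k in yaws)
    r=minimize(cost,b[1],method='Nelder-Mead',options=dict(initial_simplex=[np.array(b[1])+d for d in([0,0,0],[.001,0,0],[0,.001,0],[0,0,.02])]))
    return r.x,r.fun,m
E
python3 - <<'E'
from comb import *
shot('k1');o=cv2.resize(cv2.imread('pics/k1_raw.png'),None,fx=2,fy=2,interpolation=2);cs=[]
for p in([.5105,.4732,.42],[.4449,.3749,.42]):
    x,f,m=fitcomb('k1',p);print(x,np.degrees(x[2]),f)
    for q in 2*w2p(m,model(*x,0),True): cv2.circle(o,tuple(np.round(q+.5).astype(int)),1,(0,0,255),-1)
    cs.append(2*w2p(m,[[x[0],x[1],.03]],True)[0])
c=np.mean(cs,0).astype(int);print(cs)
y0=max(c[1]-280,0);x0=max(c[0]-400,0)
cv2.imwrite('pics/k1o.png',cv2.convertScaleAbs(o[y0:y0+560,x0:x0+800],alpha=1.0))
E
```

```text
time: 17.17
position: [0.4706, 0.4295, 0.1986]
orientation: [-0.213, 0.977, 0.001, -0.001]
ft_force: [-0.2, -0.0, -0.1]
width: 0.0399
finger_force: 0.0
time: 18.0
position: [0.4733, 0.4267, 0.199]
orientation: [-0.211, 0.977, 0.0, 0.0]
ft_force: [0.5, -0.5, -0.7]
width: 0.0398
finger_force: 0.0
[0.5101 0.479  0.3434] 19.677478429438544 -0.21433137613595987
[0.4397 0.3771 0.4447] 25.478225117203902 -0.24669478307121953
[array([708.0241, 550.3354]), array([562.4694, 316.1041])]
```

View pics/k1o.png

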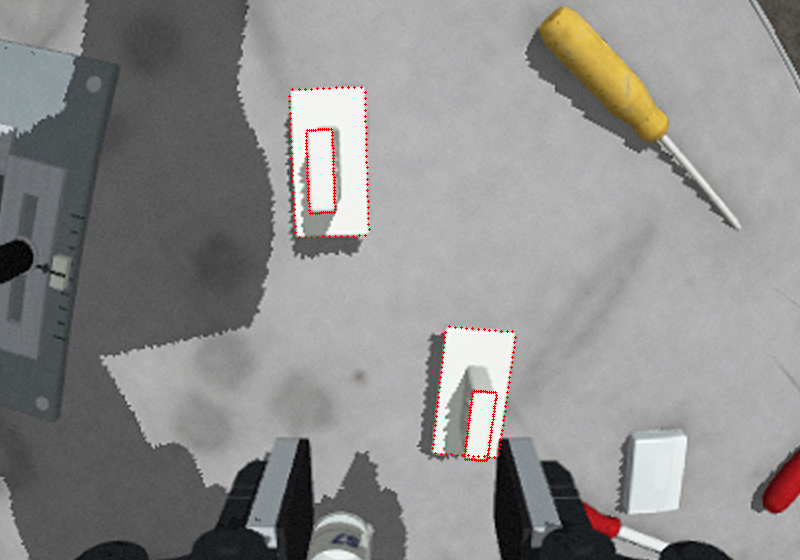

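The overlay fits both combs: B at crop (330,165) and A at (475,392), in world (.440,.377) yaw 25.5° and (.510,.479) yaw 19.7°. I take B first.

```bash
python3 -c "
from h import *
go([.4397,.3771,.034],115.5)"
```

```text
shift mm [ 51.0786 -31.3892 164.9944] turn [ 0.0028  0.004  -1.1203] q6 -1.371669806460149 now [0.4733 0.4268 0.199 ]
shift mm [ 51.0786 -31.3892 164.9944] turn [  0.0062  -0.0044 178.8797] q6 -1.371669806460149 now [0.4733 0.4268 0.199 ]
```

```bash
python3 -m pendant '[[[0.02,-0.012,0.02],[0,0,-1]],[[0.04,-0.025,0.04],[0,0,-1]],[[0.051,-0.0314,0.07],[0,0,-1]],[[0.051,-0.0314,0.09],[0,0,-1]],[[0.051,-0.0314,0.11],[0,0,-1]],[[0.051,-0.0314,0.13],[0,0,-1]],[[0.051,-0.0314,0.15],[0,0,-1]],[[0.051,-0.0314,0.16],[0,0,-1]],[[0.051,-0.0314,0.165],[0,0,-1]],[[0.051,-0.0314,0.165],[0,0,-1]]]' 0.04
python3 -m pendant '[[[0,0,0],[0,0,0]],[[0,0,0],[0,0,0]],[[0,0,0],[0,0,0]],[[0,0,0],[0,0,0]],[[0,0,0],[0,0,0]],[[0,0,0],[0,0,0]],[[0,0,0],[0,0,0]],[[0,0,0],[0,0,0]],[[0,0,0],[0,0,0]],[[0,0,0],[0,0,0]]]' 0 30
python3 -m pendant '[[[0,0,-0.01],[0,0,0]],[[0,0,-0.03],[0,0,0]],[[0,0,-0.05],[0,0,0]],[[0,0,-0.07],[0,0,0]],[[0,0,-0.09],[0,0,0]],[[0,0,-0.11],[0,0,0]],[[0,0,-0.12],[0,0,0]],[[0,0,-0.12],[0,0,0]],[[0,0,-0.12],[0,0,0]],[[0,0,-0.12],[0,0,0]]]'
python3 -c "
from h import *
go([.5541,.1679,.155],97.67)"
```

```text
time: 18.88
position: [0.4394, 0.3769, 0.0332]
orientation: [-0.22, 0.976, -0.0, -0.001]
ft_force: [-0.5, -1.4, 0.9]
width: 0.0399
finger_force: 0.0
time: 19.72
position: [0.4406, 0.3777, 0.0352]
orientation: [-0.22, 0.976, 0.001, 0.001]
ft_force: [0.0, -0.1, 5.9]
width: 0.0093
finger_force: 34.6
time: 20.55
position: [0.4389, 0.3765, 0.1527]
orientation: [-0.22, 0.976, -0.0, -0.001]
ft_force: [0.0, 0.6, -0.1]
width: 0.0091
finger_force: 33.6
shift mm [ -14.6884 -237.8594   -2.2359] turn [-0.0434 -0.1444 17.7119] q6 -1.4250695135625626 now [0.4389 0.3765 0.1527]
shift mm [ -14.6884 -237.8594   -2.2359] turn [   0.2061   -0.062  -162.2879] q6 -1.4250695135625626 now [0.4389 0.3765 0.1527]
```

```bash
python3 -m pendant '[[[-0.001,-0.03,0],[0,0,3]],[[-0.003,-0.06,0],[0,0,6]],[[-0.005,-0.09,0],[0,0,9]],[[-0.007,-0.12,0],[0,0,12]],[[-0.009,-0.15,0],[0,0,15]],[[-0.011,-0.18,0],[0,0,17.6]],[[-0.013,-0.21,0],[0,0,17.6]],[[-0.0145,-0.23,0],[0,0,17.6]],[[-0.0147,-0.2378,0],[0,0,17.6]],[[-0.0147,-0.2378,0],[0,0,17.6]]]'
python3 -m pendant '[[[0,0,0.01],[0,0,0]],[[0,0,0.02],[0,0,0]],[[0,0,0.03],[0,0,0]],[[0,0,0.04],[0,0,0]],[[0,0,0.04],[0,0,0]],[[0,0,0.04],[0,0,0]],[[0,0,0.04],[0,0,0]],[[0,0,0.04],[0,0,0]],[[0,0,0.04],[0,0,0]],[[0,0,0.04],[0,0,0]]]'
python3 - <<'E'
from comb import *
shot('p1');z=bot.get_obs()['position'][2];print(z)
x,f,m=fitcomb('p1',[.5541,.1679,.1339],z-.034,span=6,yaws=(-1,0,1));print('comb',x,np.degrees(x[2]),f)
w=fitwells('p1',[.5541,.1679,.1339],rows=(.05,-.05));print('wells',w[0],w[1])
go([.5541,.1679,.052],97.67)
E
```

```text
time: 21.38
position: [0.555, 0.167, 0.1525]
orientation: [-0.066, 0.998, -0.0, -0.001]
ft_force: [-0.6, -0.1, -1.0]
width: 0.0093
finger_force: 33.6
time: 22.22
position: [0.5553, 0.1686, 0.1146]
orientation: [-0.068, 0.998, 0.0, 0.001]
ft_force: [-0.9, 0.3, -0.3]
width: 0.0095
finger_force: 33.6
0.11446695198757278
comb [0.552  0.1686 0.143 ] 8.191907970358468 -0.22235217951956976
wells [0.5542 0.1679 0.1323] -0.19929296565917673
shift mm [ 1.2786 -0.5325 62.4657] turn [0.0086 0.0558 0.1024] q6 -1.5316856470057232 now [0.5552 0.1686 0.1145]
shift mm [ 1.2786 -0.5325 62.4657] turn [  -0.0877    0.0135 -179.8976] q6 -1.5316856470057232 now [0.5552 0.1686 0.1145]
```

Run:
```python
from comb import *
m=load('p1');g=np.log(cv2.GaussianBlur(cv2.cvtColor(cv2.imread('pics/p1_raw.png'),6).astype(float),(0,0),.7)+10)
S=lambda P:(lambda u:map_coordinates(g,[u[:,1],u[:,0]],order=1,mode='nearest'))(w2p(m,P,True))
c,s=np.cos(.134),np.sin(.134);X=np.array([c,s,0]);Y=np.array([-s,c,0])
T=np.array([.5552,.1686,.1145])
yy=np.linspace(-.013,.013,27)
for nm,z in(('bartop',-.008),('barbot',-.014)):
    xs=np.arange(-.042,-.024,.0005)
    v=[S(T+X*x+Y*yy[:,None]+[0,0,z]).mean() for x in xs];d=np.diff(v);print(nm,[(round(1e3*(xs[i]+.00025),2),round(d[i],2)) for i in np.argsort(-abs(d))[:4]])
yt=np.linspace(-.003,.003,7)
xs=np.arange(-.026,-.008,.0005);v=[S(T+X*x+Y*yt[:,None]+[0,0,.026]).mean() for x in xs];d=np.diff(v);print('tabtop',[(round(1e3*(xs[i]+.00025),2),round(d[i],2)) for i in np.argsort(-abs(d))[:4]])
xx=np.linspace(-.03,-.018,20)
for sg in(-1,1):
    ys=np.arange(.010,.022,.0005)*sg;v=[S(T+X*xx[:,None]+Y*y+[0,0,-.008]).mean() for y in ys];d=np.diff(v);print('side',[(round(1e3*(ys[i]),2),round(d[i],2)) for i in np.argsort(-abs(d))[:3]])
print(w2p(m,[T-X*.032+[0,0,-.008],T+X*.032+[0,0,-.008],T],True))
```

```text
bartop [(np.float64(-40.25), np.float64(-0.1)), (np.float64(-39.25), np.float64(0.06)), (np.float64(-35.75), np.float64(0.05)), (np.float64(-36.25), np.float64(0.05))]
barbot [(np.float64(-38.75), np.float64(-0.1)), (np.float64(-41.75), np.float64(-0.08)), (np.float64(-34.25), np.float64(0.07)), (np.float64(-37.25), np.float64(0.06))]
tabtop [(np.float64(-17.75), np.float64(0.04)), (np.float64(-18.25), np.float64(0.03)), (np.float64(-17.25), np.float64(0.03)), (np.float64(-18.75), np.float64(0.01))]
side [(np.float64(-15.5), np.float64(-0.24)), (np.float64(-16.0), np.float64(-0.23)), (np.float64(-15.0), np.float64(-0.1))]
side [(np.float64(15.5), np.float64(-0.26)), (np.float64(15.0), np.float64(-0.25)), (np.float64(16.0), np.float64(-0.07))]
[[319.2438 238.5774]
 [319.0346 361.0632]
 [319.1569 313.7248]]
```

```bash
python3 -m pendant '[[[-0.001,-0.0005,0.01],[0,0,0]],[[-0.001,-0.0005,0.02],[0,0,0]],[[-0.001,-0.0005,0.03],[0,0,0]],[[-0.001,-0.0005,0.038],[0,0,0]],[[-0.001,-0.0005,0.041],[0,0,0]],[[-0.001,-0.0005,0.043],[0,0,0]],[[-0.001,-0.0005,0.045],[0,0,0]],[[-0.001,-0.0005,0.047],[0,0,0]],[[-0.001,-0.0005,0.048],[0,0,0]],[[-0.001,-0.0005,0.049],[0,0,0]]]'
```

```text
time: 23.1
position: [0.5563, 0.1682, 0.0652]
orientation: [-0.068, 0.998, 0.0, 0.0]
ft_force: [-0.1, -0.2, -0.5]
width: 0.0098
finger_force: 33.6
```

```bash
python3 -m pendant '[[[0,0,0.002],[0,0,0]],[[0,0,0.004],[0,0,0]],[[0,0,0.006],[0,0,0]],[[0,0,0.008],[0,0,0]],[[0,0,0.010],[0,0,0]],[[0,0,0.0115],[0,0,0]],[[0,0,0.013],[0,0,0]],[[0,0,0.014],[0,0,0]],[[0,0,0.0145],[0,0,0]],[[0,0,0.0145],[0,0,0]]]'
```

```text
time: 23.93
position: [0.5559, 0.1681, 0.0531]
orientation: [-0.068, 0.998, 0.0, 0.0]
ft_force: [-5.1, -1.1, 16.0]
width: 0.0093
finger_force: 36.1
```

```bash
python3 -m pendant '[[[0,0,-0.001],[0,0,0]],[[0,0,-0.001],[0,0,0]],[[0,0,-0.001],[0,0,0]],[[0,0,-0.001],[0,0,0]],[[0,0,-0.001],[0,0,0]],[[0,0,-0.02],[0,0,0]],[[0,0,-0.05],[0,0,0]],[[0,0,-0.08],[0,0,0]],[[0,0,-0.11],[0,0,0]],[[0,0,-0.14],[0,0,0]]]' 0.03
python3 -m pendant '[[[0.03,0,-0.005],[0,0,0]],[[0.03,0,-0.005],[0,0,0]],[[0.03,0,-0.005],[0,0,0]],[[0.03,0,-0.005],[0,0,0]],[[0.03,0,-0.005],[0,0,0]],[[0.03,0,-0.005],[0,0,0]],[[0.03,0,-0.005],[0,0,0]],[[0.03,0,-0.005],[0,0,0]],[[0.03,0,-0.005],[0,0,0]],[[0.03,0,-0.005],[0,0,0]]]' 0.04
python3 - <<'E'
from comb import *
shot('p2')
w=fitwells('p2',[.5541,.1679,.1339],rows=(.05,-.05));print('wells',w[0],w[1])
for dz in(.018,.020,.023,.028): x,f,m=fitcomb('p2',[.5541,.1679,.1339],dz,span=6,yaws=(-1,0,1));print('comb',dz,x,f)
go([.5101,.479,.155],109.7)
E
```

```text
time: 24.77
position: [0.5557, 0.1682, 0.1914]
orientation: [-0.068, 0.998, -0.0, -0.0]
ft_force: [1.6, -0.4, -0.3]
width: 0.0301
finger_force: 0.0
time: 25.6
position: [0.5264, 0.1641, 0.1952]
orientation: [-0.068, 0.998, 0.0, -0.0]
ft_force: [-0.2, -0.6, 0.9]
width: 0.0399
finger_force: 0.0
wells [0.5542 0.1679 0.1331] -0.1452951169187606
comb 0.018 [0.5544 0.1689 0.1399] -0.19858207337179604
comb 0.02 [0.5537 0.1688 0.1388] -0.19808273244569805
comb 0.023 [0.5528 0.1669 0.1388] -0.19463587419311984
comb 0.028 [0.5506 0.1671 0.1238] -0.19323136311517333
shift mm [-26.4743 314.1751  40.3821] turn [  0.0049  -0.0087 -11.9238] q6 -1.5305404634309874 now [0.5264 0.1641 0.1954]
shift mm [-26.4743 314.1751  40.3821] turn [ -0.0128  -0.0073 168.0762] q6 -1.5305404634309874 now [0.5264 0.1641 0.1954]
```

```bash
python3 -m pendant '[[[-0.002,0.035,0],[0,0,-1]],[[-0.004,0.07,0],[0,0,-3]],[[-0.006,0.105,0],[0,0,-5]],[[-0.008,0.14,0],[0,0,-7]],[[-0.01,0.175,0],[0,0,-9]],[[-0.01,0.21,0],[0,0,-11]],[[-0.01,0.245,0],[0,0,-12]],[[-0.01,0.275,0],[0,0,-12]],[[-0.005,0.3,0],[0,0,-12]],[[0,0.31,0],[0,0,-12]]]'
python3 -m pendant '[[[0,0,0],[0,0,0]],[[0,0,0],[0,0,0]],[[0,0,0],[0,0,0]],[[0,0,0],[0,0,0]],[[0,0,0],[0,0,0]],[[0,0,0],[0,0,0]],[[0,0,0],[0,0,0]],[[0,0,0],[0,0,0]],[[0,0,0],[0,0,0]],[[0,0,0],[0,0,0]]]'
python3 - <<'E'
from comb import *
shot('k2');x,f,m=fitcomb('k2',[.5101,.479,.343],span=30);print(x,np.degrees(x[2]),f)
go([x[0]-.01*np.cos(x[2]),x[1]-.01*np.sin(x[2]),.034],np.degrees(x[2])+90)
E
```

```text
time: 26.48
position: [0.4834, 0.4748, 0.195]
orientation: [-0.173, 0.985, 0.001, 0.0]
ft_force: [-0.3, -1.2, -0.0]
width: 0.04
finger_force: 0.0
time: 27.32
position: [0.4844, 0.4712, 0.1955]
orientation: [-0.172, 0.985, 0.0, 0.0]
ft_force: [-0.2, -0.8, 0.2]
width: 0.0401
finger_force: 0.0
[0.5105 0.4793 0.3459] 19.818415261145343 -0.24412291279653642
shift mm [-17.2885  -1.2722 161.4934] turn [ 0.0025  0.0016 -0.0409] q6 -1.247180358769753 now [0.4843 0.4713 0.1955]
shift mm [-17.2885  -1.2722 161.4934] turn [  0.0026  -0.004  179.9591] q6 -1.247180358769753 now [0.4843 0.4713 0.1955]
```

```bash
python3 -m pendant '[[[-0.0173,-0.0013,0.02],[0,0,0]],[[-0.0173,-0.0013,0.04],[0,0,0]],[[-0.0173,-0.0013,0.07],[0,0,0]],[[-0.0173,-0.0013,0.09],[0,0,0]],[[-0.0173,-0.0013,0.11],[0,0,0]],[[-0.0173,-0.0013,0.13],[0,0,0]],[[-0.0173,-0.0013,0.15],[0,0,0]],[[-0.0173,-0.0013,0.158],[0,0,0]],[[-0.0173,-0.0013,0.1615],[0,0,0]],[[-0.0173,-0.0013,0.1615],[0,0,0]]]' 0.04
python3 -m pendant '[[[0,0,0],[0,0,0]],[[0,0,0],[0,0,0]],[[0,0,0],[0,0,0]],[[0,0,0],[0,0,0]],[[0,0,0],[0,0,0]],[[0,0,0],[0,0,0]],[[0,0,0],[0,0,0]],[[0,0,0],[0,0,0]],[[0,0,0],[0,0,0]],[[0,0,0],[0,0,0]]]' 0 40
python3 -m pendant '[[[0,0,-0.01],[0,0,0]],[[0,0,-0.03],[0,0,0]],[[0,0,-0.05],[0,0,0]],[[0,0,-0.07],[0,0,0]],[[0,0,-0.09],[0,0,0]],[[0,0,-0.11],[0,0,0]],[[0,0,-0.12],[0,0,0]],[[0,0,-0.12],[0,0,0]],[[0,0,-0.12],[0,0,0]],[[0,0,-0.12],[0,0,0]]]'
python3 -c "
from h import *
y=np.radians(7.67)
go([.5474-.0095*np.cos(y),.2175-.0095*np.sin(y),.155],97.67)"
```

```text
time: 28.2
position: [0.5009, 0.4758, 0.0335]
orientation: [-0.172, 0.985, -0.0, -0.0]
ft_force: [0.0, 0.3, 0.2]
width: 0.0401
finger_force: 0.0
time: 29.03
position: [0.5019, 0.4765, 0.0355]
orientation: [-0.172, 0.985, 0.001, 0.001]
ft_force: [-0.9, -0.2, 5.9]
width: 0.0086
finger_force: 44.3
time: 29.87
position: [0.5002, 0.4753, 0.1525]
orientation: [-0.172, 0.985, -0.001, -0.001]
ft_force: [-0.4, 0.8, -0.4]
width: 0.0093
finger_force: 43.4
shift mm [  52.1361 -256.5267   -2.1552] turn [-0.063  -0.1478 12.1083] q6 -1.2569746506584933 now [0.5002 0.4753 0.1525]
shift mm [  52.1361 -256.5267   -2.1552] turn [   0.2174   -0.0927 -167.8915] q6 -1.2569746506584933 now [0.5002 0.4753 0.1525]
```

```bash
python3 -m pendant '[[[0.006,-0.03,0],[0,0,2]],[[0.012,-0.06,0],[0,0,4]],[[0.018,-0.09,0],[0,0,6]],[[0.024,-0.12,0],[0,0,8]],[[0.03,-0.15,0],[0,0,10]],[[0.036,-0.18,0],[0,0,12.1]],[[0.043,-0.21,0],[0,0,12.1]],[[0.049,-0.24,0],[0,0,12.1]],[[0.052,-0.2565,0],[0,0,12.1]],[[0.052,-0.2565,0],[0,0,12.1]]]'
python3 -m pendant '[[[0,0,0.01],[0,0,0]],[[0,0,0.02],[0,0,0]],[[0,0,0.03],[0,0,0]],[[0,0,0.04],[0,0,0]],[[0,0,0.04],[0,0,0]],[[0,0,0.04],[0,0,0]],[[0,0,0.04],[0,0,0]],[[0,0,0.04],[0,0,0]],[[0,0,0.04],[0,0,0]],[[0,0,0.04],[0,0,0]]]'
python3 - <<'E'
from comb import *
shot('p3');o=bot.get_obs()['position'];print(o)
x,f,m=fitcomb('p3',[.5474,.2175,.1339],o[2]-.0352,span=8,step=.0015,yaws=(-1,0,1));print('comb',x,np.degrees(x[2]),f)
y=np.radians(7.67);X=np.array([np.cos(y),np.sin(y)]);Y=np.array([-X[1],X[0]])
d=x[:2]-[.5474,.2175];print('comb err along/across',d@X,d@Y,'tcp rel comb',(o[:2]-x[:2])@X,(o[:2]-x[:2])@Y)
d=o[:2]-[.5474,.2175];print('tcp vs row',d@X,d@Y)
go([.5474-.009*X[0],.2175-.009*X[1],.052],97.67)
E
```

```text
time: 30.7
position: [0.5384, 0.2131, 0.1524]
orientation: [-0.065, 0.998, -0.001, -0.002]
ft_force: [0.0, -0.4, -0.8]
width: 0.0089
finger_force: 43.4
time: 31.53
position: [0.5393, 0.2171, 0.1146]
orientation: [-0.067, 0.998, 0.0, 0.001]
ft_force: [-0.1, -0.6, -0.7]
width: 0.009
finger_force: 43.4
[0.5392 0.217  0.1145]
comb [0.5475 0.2181 0.1318] 7.551407903161962 -0.22595078807376517
comb err along/across 0.00020333977767870098 0.0006022129591734927 tcp rel comb -0.008399157372359193 -8.991755229699161e-06
tcp vs row -0.008195817594680492 0.0005932212039437936
shift mm [ 0.8674 -0.6036 62.4898] turn [0.0096 0.0579 0.0066] q6 -1.4419023135364455 now [0.5392 0.217  0.1145]
shift mm [ 0.8674 -0.6036 62.4898] turn [  -0.091     0.0151 -179.9934] q6 -1.4419023135364455 now [0.5392 0.217  0.1145]
```

```bash
python3 -m pendant '[[[0,-0.0006,0.01],[0,0,0]],[[0,-0.0006,0.02],[0,0,0]],[[0,-0.0006,0.03],[0,0,0]],[[0,-0.0006,0.038],[0,0,0]],[[0,-0.0006,0.041],[0,0,0]],[[0,-0.0006,0.043],[0,0,0]],[[0,-0.0006,0.045],[0,0,0]],[[0,-0.0006,0.047],[0,0,0]],[[0,-0.0006,0.048],[0,0,0]],[[0,-0.0006,0.049],[0,0,0]]]'
```

```text
time: 32.42
position: [0.5392, 0.2164, 0.0652]
orientation: [-0.067, 0.998, 0.0, 0.0]
ft_force: [-0.2, 0.0, -0.9]
width: 0.0093
finger_force: 43.4
```

```bash
python3 -m pendant '[[[0,0,0.002],[0,0,0]],[[0,0,0.004],[0,0,0]],[[0,0,0.006],[0,0,0]],[[0,0,0.008],[0,0,0]],[[0,0,0.010],[0,0,0]],[[0,0,0.0115],[0,0,0]],[[0,0,0.013],[0,0,0]],[[0,0,0.0138],[0,0,0]],[[0,0,0.0138],[0,0,0]],[[0,0,0.0138],[0,0,0]]]'
```

```text
time: 33.25
position: [0.5389, 0.2163, 0.0534]
orientation: [-0.067, 0.998, 0.0, 0.0]
ft_force: [-4.3, -1.1, 13.6]
width: 0.009
finger_force: 45.4
```

```bash
python3 -m pendant '[[[0,0,-0.001],[0,0,0]],[[0,0,-0.001],[0,0,0]],[[0,0,-0.001],[0,0,0]],[[0,0,-0.001],[0,0,0]],[[0,0,-0.001],[0,0,0]],[[0,0,-0.02],[0,0,0]],[[0,0,-0.05],[0,0,0]],[[0,0,-0.08],[0,0,0]],[[0,0,-0.11],[0,0,0]],[[0,0,-0.14],[0,0,0]]]' 0.017
python3 -m pendant '[[[0.01,-0.02,-0.005],[0,0,0]],[[0.01,-0.02,-0.005],[0,0,0]],[[0.01,-0.02,-0.005],[0,0,0]],[[0.01,-0.02,-0.005],[0,0,0]],[[0.01,-0.02,-0.005],[0,0,0]],[[0.01,-0.02,-0.005],[0,0,0]],[[0.01,-0.02,-0.005],[0,0,0]],[[0.01,-0.02,-0.005],[0,0,0]],[[0.01,-0.02,-0.005],[0,0,0]],[[0.01,-0.02,-0.005],[0,0,0]]]' 0
python3 - <<'E'
from comb import *
shot('p4')
w=fitwells('p4',[.5541,.1679,.1339],rows=(-.05,));print('wells3',w[0],w[1])
for p in([.5474,.2175,.134],[.5541,.1679,.134]):
  for dz in(.018,.021): x,f,m=fitcomb('p4',p,dz,span=8,step=.001,yaws=(-1,0,1));print('comb',dz,x,f)
print('dome',p2w(load('w1'),[[503,265],[510,235],[515,300]],.06,True))
y=np.radians(7.67);X=np.array([np.cos(y),np.sin(y)])
for r in([.5474,.2175],[.5541,.1679],[.5608,.1183]): print(np.array(r)+.078*X)
q=np.array([.5474,.2175])+.078*X;go([*q,.12],97.67)
E
```

```text
time: 34.08
position: [0.5387, 0.2163, 0.1922]
orientation: [-0.067, 0.998, -0.0, -0.0]
ft_force: [1.2, -0.1, -0.4]
width: 0.0171
finger_force: 0.0
time: 34.92
position: [0.5318, 0.1953, 0.196]
orientation: [-0.067, 0.998, 0.0, -0.0]
ft_force: [-0.3, 0.0, -1.0]
width: -0.0001
finger_force: 0.0
wells3 [0.5543 0.1677 0.1304] -0.1540316460069879
comb 0.018 [0.5478 0.2162 0.1331] -0.20171233062862
comb 0.021 [0.5467 0.2159 0.1306] -0.20054632449365503
comb 0.018 [0.5549 0.1674 0.1173] -0.20938170451828372
comb 0.021 [0.5538 0.1677 0.1265] -0.20846679410692895
dome [[0.6687 0.1891 0.06  ]
 [0.6672 0.2195 0.06  ]
 [0.6963 0.1532 0.06  ]]
[0.6247 0.2279]
[0.6314 0.1783]
[0.6381 0.1287]
shift mm [-96.4451  19.8966  76.0841] turn [ 0.0041 -0.0042  0.0165] q6 -1.4758972070364325 now [0.5318 0.1953 0.1961]
shift mm [-96.4451  19.8966  76.0841] turn [   0.0067    0.0064 -179.9835] q6 -1.4758972070364325 now [0.5318 0.1953 0.1961]
```

Run:
```python
from h import *
t=bot.camera_model('top');s=bot.camera_model('side');m=load('w1')
# near (robot-side) silhouette of the dome in the top view, as heights vary, and base centre guess
for z in(.0,.05,.1,.15): print(z,'top near edge',p2w(t,[[337,141],[360,148],[385,140]],z)[:,:2].tolist(),'top centre',p2w(t,[[362,103]],z)[0,:2],'side top',p2w(s,[[470,208]],z)[0,:2],'side base near',p2w(s,[[455,273]],z)[0,:2], 'w1 edge',p2w(m,[[503,265]],z,True)[0,:2])
```

```text
0.0 top near edge [[0.7147052845866633, 0.24253661655918884], [0.7005632975599926, 0.19531833687243716], [0.7184256540494202, 0.14348631771113027]] top centre [0.7975 0.1903] side top [0.9093 0.2971] side base near [0.724  0.1667] w1 edge [0.7065 0.1692]
0.05 top near edge [[0.6966550307694466, 0.24613554023761228], [0.6832882152342492, 0.2015054586746855], [0.70017147384337, 0.1525145327433167]] top centre [0.7749 0.1968] side top [0.8492 0.2555] side base near [0.6783 0.1353] w1 edge [0.675  0.1858]
0.1 top near edge [[0.6786047769522298, 0.24973446391603568], [0.6660131329085057, 0.20769258047693384], [0.6819172936373199, 0.16154274777550312]] top centre [0.7523 0.2033] side top [0.789  0.2139] side base near [0.6326 0.1039] w1 edge [0.6435 0.2024]
0.15 top near edge [[0.660554523135013, 0.2533333875944591], [0.6487380505827623, 0.21387970227918218], [0.6636631134312698, 0.17057096280768955]] top centre [0.7297 0.2097] side top [0.7289 0.1723] side base near [0.5869 0.0724] w1 edge [0.612  0.2189]
```

```bash
python3 -m pendant '[[[-0.02,0.005,0.01],[0,0,0]],[[-0.045,0.01,0.03],[0,0,0]],[[-0.07,0.015,0.05],[0,0,0]],[[-0.09,0.0195,0.07],[0,0,0]],[[-0.0925,0.0195,0.09],[0,0,0]],[[-0.0925,0.0195,0.11],[0,0,0]],[[-0.0925,0.0195,0.125],[0,0,0]],[[-0.0925,0.0195,0.134],[0,0,0]],[[-0.0925,0.0195,0.134],[0,0,0]],[[-0.0925,0.0195,0.134],[0,0,0]]]' 0
python3 -m pendant '[[[0.004,0,0],[0,0,0]],[[0.008,0,0],[0,0,0]],[[0.013,0,0],[0,0,0]],[[0.018,0,0],[0,0,0]],[[0.023,0,0],[0,0,0]],[[0.028,0,0],[0,0,0]],[[0.033,0,0.002],[0,0,0]],[[0.037,0,0.004],[0,0,0]],[[0.038,0,0.006],[0,0,0]],[[0.038,0,0.008],[0,0,0]]]'
python3 -c "
from h import *
y=np.radians(7.67);X=np.array([np.cos(y),np.sin(y)])
o=bot.get_obs()['position'];d=o[:2]-[.5474,.2175];print('rel row',d@X,d@[-X[1],X[0]])"
```

```text
time: 35.8
position: [0.6209, 0.2269, 0.0622]
orientation: [-0.067, 0.998, 0.0, -0.0]
ft_force: [-0.4, -0.5, -0.2]
width: 0.0001
finger_force: 0.0
time: 36.63
position: [0.582, 0.2217, 0.0539]
orientation: [-0.067, 0.998, -0.0, -0.001]
ft_force: [-0.9, -0.7, 1.1]
width: -0.0
finger_force: 0.4
rel row 0.034812774790517406 -0.00048811412317563576
```

Now press it down gently.

```bash
python3 -m pendant '[[[0,0,0.001],[0,0,0]],[[0,0,0.002],[0,0,0]],[[0,0,0.003],[0,0,0]],[[0,0,0.004],[0,0,0]],[[0,0,0.005],[0,0,0]],[[0,0,0.005],[0,0,0]],[[0,0,0.005],[0,0,0]],[[0,0,0.005],[0,0,0]],[[0,0,0.005],[0,0,0]],[[0,0,0.005],[0,0,0]]]'
```

```text
time: 37.47
position: [0.5832, 0.2218, 0.0491]
orientation: [-0.067, 0.998, 0.0, 0.0]
ft_force: [-0.3, -0.3, 0.1]
width: 0.0003
finger_force: 0.0
```

```bash
python3 -m pendant '[[[0,0,0.0005],[0,0,0]],[[0,0,0.001],[0,0,0]],[[0,0,0.0015],[0,0,0]],[[0,0,0.002],[0,0,0]],[[0,0,0.0025],[0,0,0]],[[0,0,0.0025],[0,0,0]],[[0,0,0.0025],[0,0,0]],[[0,0,0.0025],[0,0,0]],[[0,0,0.0025],[0,0,0]],[[0,0,0.0025],[0,0,0]]]'
```

```text
time: 38.3
position: [0.5833, 0.2219, 0.0489]
orientation: [-0.067, 0.998, 0.0, 0.001]
ft_force: [-2.8, -0.4, 12.6]
width: 0.0001
finger_force: 5.9
```

```bash
python3 -m pendant '[[[0,0,-0.02],[0,0,0]],[[0,0,-0.045],[0,0,0]],[[0,0,-0.07],[0,0,0]],[[-0.02,-0.025,-0.072],[0,0,0]],[[-0.0395,-0.05,-0.072],[0,0,0]],[[-0.0395,-0.05,-0.05],[0,0,0]],[[-0.0395,-0.05,-0.03],[0,0,0]],[[-0.0395,-0.05,-0.015],[0,0,0]],[[-0.0395,-0.05,-0.0115],[0,0,0]],[[-0.0395,-0.05,-0.0115],[0,0,0]]]'
python3 -m pendant '[[[0.004,0,0],[0,0,0]],[[0.008,0,0],[0,0,0]],[[0.013,0,0],[0,0,0]],[[0.018,0,0],[0,0,0]],[[0.023,0,0],[0,0,0]],[[0.028,0,0],[0,0,0]],[[0.033,0,0.002],[0,0,0]],[[0.037,0,0.004],[0,0,0]],[[0.039,0,0.006],[0,0,0]],[[0.039,0,0.008],[0,0,0]]]'
python3 -m pendant '[[[0,0,0.001],[0,0,0]],[[0,0,0.002],[0,0,0]],[[0,0,0.003],[0,0,0]],[[0,0,0.004],[0,0,0]],[[0,0,0.005],[0,0,0]],[[0,0,0.0055],[0,0,0]],[[0,0,0.006],[0,0,0]],[[0,0,0.0065],[0,0,0]],[[0,0,0.0065],[0,0,0]],[[0,0,0.0065],[0,0,0]]]'
```

```text
time: 39.13
position: [0.628, 0.1773, 0.0567]
orientation: [-0.067, 0.998, -0.0, -0.002]
ft_force: [0.6, 0.2, 0.5]
width: 0.0
finger_force: 0.0
time: 39.97
position: [0.5889, 0.1721, 0.0498]
orientation: [-0.067, 0.998, -0.0, -0.001]
ft_force: [-1.2, -1.2, 1.4]
width: 0.0002
finger_force: 0.5
time: 40.8
position: [0.5919, 0.1725, 0.0486]
orientation: [-0.067, 0.998, 0.0, 0.002]
ft_force: [-5.6, -1.6, 26.7]
width: -0.0001
finger_force: 13.4
```

```bash
python3 -m pendant '[[[0,0,-0.02],[0,0,0]],[[0,0,-0.045],[0,0,0]],[[0,0,-0.075],[0,0,0]],[[-0.02,-0.025,-0.077],[0,0,0]],[[-0.0385,-0.05,-0.077],[0,0,0]],[[-0.0385,-0.05,-0.05],[0,0,0]],[[-0.0385,-0.05,-0.03],[0,0,0]],[[-0.0385,-0.05,-0.02],[0,0,0]],[[-0.0385,-0.05,-0.017],[0,0,0]],[[-0.0385,-0.05,-0.017],[0,0,0]]]'
python3 -m pendant '[[[0.004,0,0],[0,0,0]],[[0.008,0,0],[0,0,0]],[[0.013,0,0],[0,0,0]],[[0.018,0,0],[0,0,0]],[[0.023,0,0],[0,0,0]],[[0.028,0,0],[0,0,0]],[[0.033,0,0.002],[0,0,0]],[[0.037,0,0.004],[0,0,0]],[[0.038,0,0.006],[0,0,0]],[[0.038,0,0.008],[0,0,0]]]'
python3 -m pendant '[[[0,0,0.001],[0,0,0]],[[0,0,0.002],[0,0,0]],[[0,0,0.003],[0,0,0]],[[0,0,0.004],[0,0,0]],[[0,0,0.005],[0,0,0]],[[0,0,0.0055],[0,0,0]],[[0,0,0.006],[0,0,0]],[[0,0,0.0065],[0,0,0]],[[0,0,0.0065],[0,0,0]],[[0,0,0.0065],[0,0,0]]]'
```

```text
time: 41.63
position: [0.6344, 0.128, 0.0595]
orientation: [-0.067, 0.998, 0.0, -0.001]
ft_force: [-1.5, -0.5, 0.6]
width: -0.0001
finger_force: 0.0
time: 42.47
position: [0.5963, 0.1227, 0.0523]
orientation: [-0.067, 0.998, -0.0, -0.001]
ft_force: [-1.3, 0.3, 1.2]
width: -0.0002
finger_force: 0.4
time: 43.3
position: [0.5975, 0.1228, 0.0488]
orientation: [-0.067, 0.998, -0.0, 0.0]
ft_force: [-5.6, -0.7, 15.4]
width: -0.0001
finger_force: 7.9
```

```bash
python3 -m pendant '[[[0,0,-0.02],[0,0,0]],[[0,0,-0.045],[0,0,0]],[[0,0,-0.075],[0,0,0]],[[0.01,0.02,-0.1],[0,0,0]],[[0.03,0.045,-0.13],[0,0,0]],[[0.05,0.07,-0.15],[0,0,0]],[[0.068,0.07,-0.15],[0,0,0]],[[0.068,0.07,-0.15],[0,0,0]],[[0.068,0.07,-0.15],[0,0,0]],[[0.068,0.07,-0.15],[0,0,0]]]'
python3 - <<'E'
from comb import *
shot('f1')
w=fitwells('f1',[.5541,.1679,.1339],rows=(-.05,));print('wells3',w[0],w[1])
for p in([.5474,.2175,.134],[.5541,.1679,.134]):
  for dz in(.018,.021): x,f,m=fitcomb('f1',p,dz,span=8,step=.001,yaws=(-1,0,1));print('comb',dz,x,f)
y=.1339;c,s=np.cos(y),np.sin(y)
def leaf(n,r,d):
    m=load(n);g=np.log(cv2.GaussianBlur(cv2.cvtColor(cv2.imread(f'pics/{n}_raw.png'),6).astype(float),(0,0),.7)+10)
    e=[]
    for k in(-d,d):
        P=[(.035+x,sg*(.008+k),.049) for sg in(-1,1) for x in np.linspace(-.012,.006,15)]+[(.020-k,t,.049) for t in np.linspace(-.006,.006,9)]
        P=np.array(P);P[:,1]+=r;P[:,:2]=P[:,:2]@np.array([[c,s],[-s,c]])+[.5541,.1679];u=w2p(m,P,True);e.append(map_coordinates(g,[u[:,1],u[:,0]],order=1))
    return np.abs(e[1]-e[0]).mean()
for r in(.05,0,-.05): print('leaf edge before/after',[round(leaf(n,r,.0012),3) for n in('p4','f1')])
o=bot.get_obs();print(o['position'],o['ft_force'])
E
```

```text
time: 44.13
position: [0.5215, 0.1829, 0.1957]
orientation: [-0.067, 0.998, -0.0, 0.0]
ft_force: [-0.1, 0.4, -0.1]
width: -0.0002
finger_force: 0.0
wells3 [0.5575 0.168  0.1267] -0.15019297673646012
comb 0.018 [0.5504 0.2177 0.1288] -0.19714956521082797
comb 0.021 [0.549 0.217 0.128] -0.194358929907176
comb 0.018 [0.5572 0.1675 0.1204] -0.19946129046755812
comb 0.021 [0.5557 0.1675 0.1243] -0.1982132012858558
leaf edge before/after [np.float64(0.019), np.float64(0.121)]
leaf edge before/after [np.float64(0.018), np.float64(0.112)]
leaf edge before/after [np.float64(0.033), np.float64(0.256)]
[0.5217 0.1827 0.1954] [0.6121 0.2502 0.1876]
```

Everything reads +3 mm along x. I need to know whether the camera was still moving or the bracket slipped, so I settle and measure again.

```bash
python3 -m pendant '[[[0,0,0],[0,0,0]],[[0,0,0],[0,0,0]],[[0,0,0],[0,0,0]],[[0,0,0],[0,0,0]],[[0,0,0],[0,0,0]],[[0,0,0],[0,0,0]],[[0,0,0],[0,0,0]],[[0,0,0],[0,0,0]],[[0,0,0],[0,0,0]],[[0,0,0],[0,0,0]]]'
python3 - <<'E'
from comb import *
shot('f2')
w=fitwells('f2',[.5541,.1679,.1339],rows=(-.05,));print('wells3',w[0],w[1])
for p in([.5474,.2175,.134],[.5541,.1679,.134]):
  for dz in(.018,.021): x,f,m=fitcomb('f2',p,dz,span=8,step=.001,yaws=(-1,0,1));print('comb',dz,x,f)
# image patch along the index block: brightness of line on block top and of the pointer, along plate X
y=.1339;X=np.array([np.cos(y),np.sin(y),0]);Y=np.array([-X[1],X[0],0])
for n in('v1','f2'):
    m=load(n);g=cv2.cvtColor(cv2.imread(f'pics/{n}_raw.png'),6).astype(float)
    L=np.array([.5415,.2691,0]);xs=np.arange(-.012,.0125,.0005)
    for nm,ys,z in(('line',np.arange(.0015,.006,.0005),.016),('ptr',np.arange(-.009,-.0035,.0005),.015)):
        P=[(L+X*a+Y*b+[0,0,z]) for a in xs for b in ys];u=w2p(m,P,True)
        v=map_coordinates(g,[u[:,1],u[:,0]],order=1).reshape(len(xs),-1).mean(1);print(n,nm,round(1e3*xs[v.argmin()],1),v.astype(int)[::2])
E
```

```text
time: 45.02
position: [0.5208, 0.1831, 0.1963]
orientation: [-0.067, 0.998, 0.0, 0.0]
ft_force: [0.4, 1.1, 0.2]
width: -0.0002
finger_force: 0.0
wells3 [0.5573 0.168  0.1299] -0.14864252234835007
comb 0.018 [0.5501 0.2176 0.1322] -0.1953738766926458
comb 0.021 [0.549  0.217  0.1318] -0.19231715452430662
comb 0.018 [0.5574 0.1676 0.138 ] -0.20190209387641883
comb 0.021 [0.5558 0.1676 0.1357] -0.20148777598270287
v1 line 4.5 [ 91  90 104 132 137 120  83  46  20  14  18  21  19  18  18  17  14  15
  24  39  46  43  60  87  91]
v1 ptr 3.0 [124 105  73  52  38  25  16  12  12  12  13  13  14  14  12  11  14  13
  15  17  17  18  19  19  16]
f2 line 6.0 [ 87  85 106 132 148 156 136 111  87  65  34  18  15  16  19  19  16  15
  13  15  19  29  43  62  75]
f2 ptr 6.0 [123 122 108  75  53  36  21  11  15  15  13  15  14  15  12  14  12  15
  11  14  15  14  17  16  16]
```

```bash
python3 -m pendant '[[[0,0,0],[0,0,7]],[[0,0,0],[0,0,14]],[[0,0,0],[0,0,21]],[[0,0,0],[0,0,28]],[[0,0,0],[0,0,35]],[[0,0,0],[0,0,42]],[[0,0,0],[0,0,49]],[[0,0,0],[0,0,56]],[[0,0,0],[0,0,63]],[[0,0,0],[0,0,70]]]' > /dev/null
python3 -m pendant '[[[0,0,-0.02],[0,0,7]],[[0,0,-0.03],[0,0,14]],[[0,0,-0.03],[0,0,20]],[[0,0,-0.03],[0,0,20]],[[0,0,-0.03],[0,0,20]],[[0,0,-0.03],[0,0,20]],[[0,0,-0.03],[0,0,20]],[[0,0,-0.03],[0,0,20]],[[0,0,-0.03],[0,0,20]],[[0,0,-0.03],[0,0,20]]]'
cat > ptr.py <<'E'
from comb import *
import sys
y=.1339;X=np.array([np.cos(y),np.sin(y),0]);Y=np.array([-X[1],X[0],0]);L=np.array([.5415,.2691,0])
def grid(n):
    m=load(n);g=cv2.cvtColor(cv2.imread(f'pics/{n}_raw.png'),6).astype(float);print(n,'x mm from -12 to 12, step 1; rows y')
    for b in np.arange(8,-9,-1):
        P=[L+X*a/1e3+Y*b/1e3+[0,0,.0155] for a in range(-12,13)];u=w2p(m,P,True)
        print('%3d'%b,' '.join('%3d'%v for v in map_coordinates(g,[u[:,1],u[:,0]],order=1)))
E
python3 -c "
from ptr import *
shot('g1');grid('w5');grid('g1')
w=fitwells('g1',[.5555,.1679,.1339],rows=(-.05,));print('wells3',w[0],w[1])
w=fitwells('w5',[.5541,.1679,.1339],rows=(.05,0));print('wells w5',w[0],w[1])"
```

```text
time: 46.73
position: [0.5207, 0.1831, 0.226]
orientation: [0.658, 0.753, -0.0, -0.0]
ft_force: [0.2, 0.7, 1.1]
width: -0.0002
finger_force: 0.0
w5 x mm from -12 to 12, step 1; rows y
  8  93 102 102 104 121 150 154 155 164 164 163 140  62  98 158 151 155 151 149 143 116 101  73  83  98
  7  97 104 102 110 145 185 191 191 192 190 192 160  45  94 191 193 191 191 189 185 135 108  63  81 102
  6  98 104 104 111 150 186 190 188 188 189 193 155  44  91 190 191 191 190 189 188 136 106  65  84 101
  5  99 104 104 112 148 183 187 187 185 187 191 155  41  96 194 190 190 188 188 187 138 104  83  93 102
  4 103 102 101 110 151 181 186 188 185 186 186 156  48  95 189 189 188 188 188 185 141 107  99 101 102
  3 103 100  98 107 149 180 181 182 180 179 185 155  55  95 187 189 187 187 187 183 143 108 103 103 103
  2 102 102 101 111 149 182 185 181 185 185 187 151  63 109 184 189 188 189 190 183 142 108 103 101 102
  1 102 103 102 111 145 175 176 176 176 179 178 143  63 102 174 181 180 180 181 171 133 107 104 103 102
  0 105 103 102 104 123 135 139 137 138 139 140 106  60  97 137 142 140 137 136 127 
[... 2062 characters left out ...]
 134 135 135 134 136 129  89  54  48  48  66 107 131 134 136 135 133 132 135
 -4 127 126 133 142 144 142 141 143 141 139 140 137 100  63  48  50  77 118 137 140 139 139 139 138 137
 -5  61  61  82 109 125 141 143 143 140 138 140 140 130  98  57  68 112 135 140 141 139 139 139 138 137
 -6  18  19  25  40  66 109 141 141 140 139 137 140 143 124  66  78 131 140 140 139 138 137 138 139 139
 -7  15  18  17  19  23  49 105 142 144 141 140 140 144 127  66  81 135 142 141 140 138 138 140 141 139
 -8  18  22  22  23  17  18  45 101 129 140 144 138 145 126  65  83 134 142 141 142 142 143 142 142 142
wells3 [0.5573 0.1676 0.1346] -0.11195723494099655
wells w5 [0.5547 0.1678 0.1335] -0.18287305945207466
```

The fixed line and the pointer show it directly: the line stayed at 0, while the pointer went from −0.3 to about +2.3 mm. So the clip presses did slide the bracket. That is inside ±3 mm but thin, so I pull it back by the lug.

```bash
python3 -c "
from h import *
go([.4994,.1675,.048],7.6)"
```

```text
shift mm [-12.6563 -23.2053 178.0542] turn [-0.0119 -0.0042  0.0996] q6 0.07766529293977391 now [0.5207 0.1831 0.2261]
shift mm [-12.6563 -23.2053 178.0542] turn [   0.0066   -0.0187 -179.9004] q6 0.07766529293977391 now [0.5207 0.1831 0.2261]
```

```bash
python3 -m pendant '[[[-0.0127,-0.0232,0.02],[0,0,0]],[[-0.0127,-0.0232,0.05],[0,0,0]],[[-0.0127,-0.0232,0.08],[0,0,0]],[[-0.0127,-0.0232,0.1],[0,0,0]],[[-0.0127,-0.0232,0.12],[0,0,0]],[[-0.0127,-0.0232,0.13],[0,0,0]],[[-0.0127,-0.0232,0.14],[0,0,0]],[[-0.0127,-0.0232,0.145],[0,0,0]],[[-0.0127,-0.0232,0.145],[0,0,0]],[[-0.0127,-0.0232,0.145],[0,0,0]]]' 0.022
python3 -m pendant '[[[0,0,0.005],[0,0,0]],[[0,0,0.01],[0,0,0]],[[0,0,0.015],[0,0,0]],[[0,0,0.02],[0,0,0]],[[0,0,0.025],[0,0,0]],[[0,0,0.029],[0,0,0]],[[0,0,0.032],[0,0,0]],[[0,0,0.033],[0,0,0]],[[0,0,0.033],[0,0,0]],[[0,0,0.033],[0,0,0]]]'
```

```text
time: 47.62
position: [0.5001, 0.1676, 0.0817]
orientation: [0.658, 0.753, 0.001, 0.0]
ft_force: [0.7, -0.0, -0.6]
width: 0.022
finger_force: 0.0
time: 48.45
position: [0.4996, 0.1675, 0.0482]
orientation: [0.658, 0.753, 0.0, 0.0]
ft_force: [-0.3, -0.1, -1.0]
width: 0.022
finger_force: 0.0
```

No contact on the way down. Now I close, settle and measure the pointer before pulling.

```bash
python3 -m pendant '[[[0,0,0],[0,0,0]],[[0,0,0],[0,0,0]],[[0,0,0],[0,0,0]],[[0,0,0],[0,0,0]],[[0,0,0],[0,0,0]],[[0,0,0],[0,0,0]],[[0,0,0],[0,0,0]],[[0,0,0],[0,0,0]],[[0,0,0],[0,0,0]],[[0,0,0],[0,0,0]]]' 0 40
python3 - <<'E'
import re
s=open('ptr.py').read()
s+='''
def off(n):
    m=load(n);g=cv2.cvtColor(cv2.imread(f'pics/{n}_raw.png'),6).astype(float);xs=np.arange(-5,6.01,.1);r=[]
    for b0,b1,z in((2,6,.016),(-4.2,-2.8,.015)):
        P=[L+X*a/1e3+Y*b/1e3+[0,0,z] for a in xs for b in np.arange(b0,b1,.4)];u=w2p(m,P,True)
        v=map_coordinates(g,[u[:,1],u[:,0]],order=1).reshape(len(xs),-1).mean(1);w=np.clip((v.max()+v.min())/2-v,0,None);r.append((w*xs).sum()/w.sum())
    print(n,'line %.2f ptr %.2f diff mm %.2f'%(*r,r[1]-r[0]))
'''
open('ptr.py','w').write(s)
E
python3 -c "
from ptr import *
shot('g2')
for n in('w5','g1','g2'): off(n)"
```

```text
time: 49.28
position: [0.4998, 0.1675, 0.0485]
orientation: [0.658, 0.753, 0.0, 0.0]
ft_force: [-1.0, -0.1, 5.6]
width: 0.0065
finger_force: 42.5
w5 line 0.12 ptr -0.27 diff mm -0.39
g1 line -0.15 ptr 2.35 diff mm 2.50
g2 line 0.03 ptr -3.19 diff mm -3.22
```

```bash
python3 -c "
from ptr import *
off('w4');off('w3');grid('g2')"
```

```text
w4 line 0.04 ptr -1.07 diff mm -1.11
w3 line 0.06 ptr 2.36 diff mm 2.30
g2 x mm from -12 to 12, step 1; rows y
  8 182 180 179 179 172 199 145 193 179 174 178 152  58  58 111 137 128 115 115 116  99  71  96 101 101
  7 200 200 201 209 245 254 253 254 206 191 190 167  20 130 194 190 188 188 189 190 119  80  92 106 103
  6 201 201 200 223 247 253 183 190 190 190 189 184  22 115 189 189 188 189 187 189 121  66  93 103 103
  5 200 199 200 226 215 252 186 190 190 190 189 190  15 107 193 189 189 187 188 186 137  52 109 107 103
  4 202 199 198 227 161 182 187 188 189 188 189 172  26 113 190 188 190 190 187 186 135  99 105 103 106
  3 170 183 186 222 168 184 187 186 186 186 187 159  27 114 190 190 189 187 190 186 120 105 103 107 105
  2 102 102 102 141 159 183 187 185 185 184 184 167  22 117 190 189 188 187 187 188 113 107 108 105 106
  1 107 104 105 142 159 180 185 184 185 188 186 180  13 104 189 187 188 187 185 188 127 103 105 107 107
  0 107 108 104 131 152 155 153 155 152 158 155 113  23 104 158 155 158 155 152 136 104 100 104 106 105
 -1 106 108 108 105 105 109 108 108 106 109 108 103  85  78  54  85 103 107 106 105 104 104 105 106 104
 -2 110 109 110 112 111 111 112 114  90  74  39  13  17  17  14  17  15  58 108 110 108 104 104 108 107
 -3 147 147 147 148 150 129  58  24  17  19  18  16  18  20  20  17  19  17  52 144 146 144 147 146 144
 -4 151 150 150 146  69  16  16  13  18  19  13  16  20  19  20  22  14  19  16  35 132 149 151 145 146
 -5 154 150 156  78  13  18  14  19  17  15  18  18  20  16  21  23  21  22  19  19  19 123 152 149 146
 -6 152 155  96  12  17  16  19  20  19  17  16  16  19  21  16  20  23  23  23  23  21  13  97 148 148
 -7 157 107  12  15  16  16  15  20  17  20  20  19  19  21  20  25  20  23  20  21  18  11  15  78 148
 -8 152  35  13  14  15  14  15  16  18  16  17  23  20  15  15  21  22  23  27  17  22  26  19  12  55
```

```bash
python3 -m pendant '[[[0,-0.0005,0],[0,0,0]],[[0,-0.001,0],[0,0,0]],[[0,-0.0015,0],[0,0,0]],[[0,-0.002,0],[0,0,0]],[[0,-0.0025,0],[0,0,0]],[[0,-0.003,0],[0,0,0]],[[0,-0.003,0],[0,0,0]],[[0,-0.003,0],[0,0,0]],[[0,-0.003,0],[0,0,0]],[[0,-0.003,0],[0,0,0]]]'
python3 -c "
from ptr import *
shot('g3');m=load('g3');g=cv2.cvtColor(cv2.imread('pics/g3_raw.png'),6).astype(float)
for n in('g2','g3'):
  m=load(n);g=cv2.cvtColor(cv2.imread(f'pics/{n}_raw.png'),6).astype(float)
  for b in(-.5,-1,-1.4): print(n,b,map_coordinates(g,w2p(m,[L+X*a/1e3+Y*b/1e3+[0,0,.015] for a in np.arange(-4,5,.5)],True)[:,::-1].T,order=1).astype(int))"
```

```text
time: 50.17
position: [0.4991, 0.1674, 0.0486]
orientation: [0.658, 0.753, 0.002, 0.002]
ft_force: [6.3, 0.9, 0.8]
width: 0.0067
finger_force: 41.9
g2 -0.5 [124 124 127 112  83  77  65  63  68  83 114 114 117 119 127 128 128 124]
g2 -1 [105 105 106 107 106 109 106  95  87  75  82  56  52  43  73  98  99 103]
g2 -1.4 [105 106 107 104 102 107  93  63  52  37  39  24  25  19  26  30  54  87]
g3 -0.5 [126 125 127 112  87  80  64  63  73  87 118 118 118 124 121 124 129 128]
g3 -1 [105 102 104 101  88  88  92 101  90  87  82  67  41  41  48  82  92  97]
g3 -1.4 [107 107 109 109 103 102  98  84  60  53  40  27  22  20  14  21  23  55]
```

```bash
python3 -m pendant '[[[0,-0.0003,0],[0,0,0]],[[0,-0.0006,0],[0,0,0]],[[0,-0.001,0],[0,0,0]],[[0,-0.0015,0],[0,0,0]],[[0,-0.002,0],[0,0,0]],[[0,-0.0025,0],[0,0,0]],[[0,-0.003,0],[0,0,0]],[[0,-0.003,0],[0,0,0]],[[0,-0.003,0],[0,0,0]],[[0,-0.003,0],[0,0,0]]]'
```

```text
time: 51.05
position: [0.4961, 0.167, 0.0486]
orientation: [0.658, 0.753, 0.002, 0.002]
ft_force: [5.9, 0.7, 1.5]
width: 0.0071
finger_force: 41.9
```

```bash
python3 -m pendant '[[[0,0.0022,0],[0,0,0]],[[0,0.0022,0],[0,0,0]],[[0,0.0022,0],[0,0,0]],[[0,0.0022,0],[0,0,0]],[[0,0.0022,0],[0,0,0]],[[0,0.0022,0],[0,0,0]],[[0,0.0022,0],[0,0,0]],[[0,0.0022,0],[0,0,0]],[[0,0.0022,0],[0,0,0]],[[0,0.0022,0],[0,0,0]]]'
python3 -m pendant '[[[0,0,0],[0,0,0]],[[0,0,0],[0,0,0]],[[0,0,0],[0,0,0]],[[0,0,0],[0,0,0]],[[0,0,-0.01],[0,0,0]],[[0,0,-0.03],[0,0,0]],[[0,0,-0.06],[0,0,0]],[[0,0,-0.1],[0,0,0]],[[0,0,-0.14],[0,0,0]],[[0,0,-0.175],[0,0,0]]]' 0.022
python3 -m pendant '[[[0,0,0],[0,0,0]],[[0,0,0],[0,0,0]],[[0,0,0],[0,0,0]],[[0,0,0],[0,0,0]],[[0,0,0],[0,0,0]],[[0,0,0],[0,0,0]],[[0,0,0],[0,0,0]],[[0,0,0],[0,0,0]],[[0,0,0],[0,0,0]],[[0,0,0],[0,0,0]]]' 0.022
python3 -c "
from ptr import *
shot('g4');off('g4');grid('g4')
w=fitwells('g4',[.5545,.1679,.1339],rows=(-.05,));print('wells3',w[0],w[1])
for p in([.5474,.2175,.134],[.5541,.1679,.134]): print('comb',fitcomb('g4',p,.018,span=8,step=.001,yaws=(-1,0,1))[:2])"
```

```text
time: 51.88
position: [0.4961, 0.167, 0.0485]
orientation: [0.658, 0.753, 0.0, 0.0]
ft_force: [2.2, -0.3, 3.9]
width: 0.007
finger_force: 42.5
time: 52.72
position: [0.4955, 0.1669, 0.2263]
orientation: [0.658, 0.753, 0.001, 0.0]
ft_force: [0.6, -0.1, 0.2]
width: 0.0223
finger_force: 0.0
time: 53.55
position: [0.4957, 0.1669, 0.223]
orientation: [0.658, 0.753, -0.0, -0.0]
ft_force: [-0.7, 0.4, 0.2]
width: 0.0221
finger_force: 0.0
g4 line -0.13 ptr -2.17 diff mm -2.04
g4 x mm from -12 to 12, step 1; rows y
  8 101 100 101  99 120 133 145 145 146 144 148 114  67 115 133 129 136 135 132 123 103  99  44 103  97
  7 105 100  98 114 158 187 189 189 184 184 187 128  37 123 185 179 180 179 178 177 115 103  58 101 100
  6 105 104 102 121 155 191 188 188 190 188 191 135  32 115 192 189 190 188 187 194 120 103  57 100 102
  5  99  99 101 118 153 189 188 185 185 187 186 128  45 120 187 187 186 185 186 182 121 103  58  95 103
  4 101  99 101 118 158 183 185 184 184 185 180 115  55 128 185 186 184 183 184 166 114 101 103 102 104
  3 103 102 100 118 161 184 181 183 183 183 177 116  58 122 184 187 1
[... 673 characters left out ...]
3  46  39  27  30  43  39  43  50  54  68 103 134 144 145 144 142 142 141 142 143 144 142
 -5  86  48  23  14  19  14  18  17  15  25  38  58 101 138 147 146 145 144 143 143 144 144 143 145 141
 -6  36  21  17  16  18  20  23  20  22  21  26  61 124 150 144 141 144 145 143 142 142 144 143 142 142
 -7  13  15  15  11  17  27  27  23  26  11  19  40  90 134 146 147 148 144 144 145 145 146 145 144 145
 -8  13  17  15  17  18  18  20  13  25  25  23  17  36  85 125 145 149 147 145 146 146 147 146 145 147
wells3 [0.5532 0.1669 0.1437] -0.1340493877277718
comb (array([0.5472, 0.2173, 0.1372]), np.float64(-0.23125909155149998))
comb (array([0.5537, 0.1688, 0.1394]), np.float64(-0.2207984097529944))
```

The pointer now sits about 1 mm short of the line, within ±3 mm. The combs are still seated, the clips are shut and the arm is clear, so I hand in.

```bash
python3 -c "
from bench import bot
print(bot.finish_job())"
```

```text
the job is handed in; nothing more can be done
None
```

I handed the job in at about 54 s with no verdict returned: the pointer is about 1 mm short of the line (after I pulled the bracket back 3–4 mm by the lug, because closing the clips had slid it 2.5 mm), both nuts were turned to their stops, both combs present are seated in rows 1 and 2, all three clips are shut, and the arm never went near the vials.

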